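# Fetch the heat sink from the parts carousel

### The job

Turn the parts carousel by its posts until the pocket holding the black heat sink is lined up with the yellow mark, then lift the black heat sink out of that pocket, leaving all the other parts in their pockets. Lower it onto the copper pad of the power board without dropping it, base down, wholly on the pad with its length along the pad's, and let go; leave everything else on the bench alone.

Things in the scene. Friction and masses are not known exactly. Their poses are not given: they have to be found in the camera images.
- heatsink: the wanted part: BLACK finned heat sink, a solid-sided block 80 mm long (own x), 28 mm wide (own y), 40 mm tall (own z, fins upward), 80 to 170 g. Origin at the centre of its underside. It stands on the pocket's floor, near the pocket's middle, its length roughly radial to the carousel (within 0.3 rad); grip it across its 28 mm width, where at least 25 mm is free on each side.
- carousel_axis (a point): point on the carousel's fixed round black base, on the vertical rotation axis at bench level; z up, own -x points to the index mark. Around it turns a flat grey platter, radius 205 mm, top 26 mm above the bench, with three equal blue open pockets 120 degrees apart; each is 110 mm radially by 170 mm across outside, walls 5 mm, rims 61 mm above the bench, floor 31 mm above the bench, its centre 125 mm from the axis.
- index_mark (a point): yellow mark on a black tongue of the fixed base, 218 mm from the axis at the side nearest the robot. A pocket is at the mark when its centre lies on the line from the axis to the mark.
- pocket (a point): centre of the floor (31 mm above the bench) of the pocket that holds the black heat sink, 125 mm from the axis; turns with the platter. Own x is radial (-x outward), z up.
- post0 (a point): centre of the top of a turning post: upright round steel pin with a red top, diameter 14 mm, fixed in the platter between two pockets, 140 mm from the axis, top 92 mm above the bench (66 mm above the platter). At least 29 mm is free between its surface and the pocket walls. Pinch or push it sideways to turn the platter (needs about 1 N at the post; the platter stays where it is left).
- post1 (a point): top of the second such post, 120 degrees on
- post2 (a point): top of the third such post
- platter (a joint): angle of the platter in rad, 0 where it stood at the start, growing anticlockwise seen from above; turns freely several turns both ways
- pad (a point): centre of the top face of the bare copper pad on the green power board, 24 mm above the bench; the pad is 104 mm along own x and 52 mm along own y. The board (190 x 130 mm, in an aluminium holder 200 x 158 mm) is fixed; its few components rise at most 10 mm above the pad and stand at least 18 mm beyond the pad's two short ends.
- silver_sink: bare silver finned heat sink, 70 x 22 x 26 mm, in the same pocket as the black one, near one end wall (its own long axis radial). Origin at the centre of its underside. Loose; must stay in its pocket.
- relay: orange relay block with a white top, 30 x 24 x 28 mm, in the same pocket near the other end wall. Origin at the centre of its underside. Loose; must stay in its pocket.
- capacitor: green upright capacitor can, diameter 24 mm, 32 mm tall, beside the relay. Origin at the centre of its underside. Loose; must stay in its pocket.
- transformer: yellow and steel transformer, about 64 x 50 x 44 mm, in another pocket. Origin at the centre of its underside. Loose; must stay in its pocket.
- big_capacitor: black upright capacitor can, diameter 35 mm, 45 mm tall, beside the transformer. Origin at the centre of its underside. Loose; must stay in its pocket.
- terminal_block: green terminal block, 90 x 26 x 22 mm, in the third pocket. Origin at the centre of its underside. Loose; must stay in its pocket.
- dispenser: yellow bottle with a metal cap, diameter 60 mm, 120 mm tall, standing beyond the board and carousel, between the two. Origin at the middle of its underside. Loose bystander: leave it alone.
- spool: red spool, diameter 56 mm, 48 mm tall, to the left of the carousel. Origin at the middle of its underside. Loose bystander: leave it alone.
- screwdriver: screwdriver, 180 mm, lying to the right of the board. Origin on its length, at bench level. Loose bystander: leave it alone.
- multimeter: orange multimeter, 180 x 85 x 43 mm, lying flat to the left of the carousel. Origin at the middle of its underside. Loose bystander: leave it alone.
Mind the look-alikes: they are no part of the job. Of the things that look like the heatsink, the larger one is meant.

How it is judged (in metres and radians):
On the way, in this order (a step that is already met when the one before it is completed fails the run):
1. the pocket with the black heat sink is at the yellow mark (within about 15 degrees) and standing still, the heat sink still in it (horizontal distance between pocket and index_mark below 0.103 m and velocity of joint platter between -0.1 and 0.1 rad/s and z of heatsink in the frame of pocket below 0.015 m and horizontal distance between heatsink and pocket below 0.05 m), for 0.3 s.
2. the black heat sink is lifted clear of the pocket while the pocket is at the mark (horizontal distance between pocket and index_mark below 0.108 m and z of heatsink in the frame of carousel_axis above 0.066 m and contact force between the fingers and heatsink above 0.5 N and horizontal distance between heatsink and pocket below 0.15 m), for 0.05 s.
3. the heat sink is lowered, still in the grip, onto the pad (released no higher than 8 mm above it) (z of heatsink in the frame of pad below 0.008 m and contact force between the fingers and heatsink above 0.5 N and horizontal distance between heatsink and pad below 0.03 m), for 0.05 s.
At the end, for the whole second after the job is handed in: The black heat sink rests base down on the copper pad, released and at rest, its centre within 14 mm of the pad's centre along each pad axis, its length within 0.3 rad of the pad's (either way round); all the other carousel parts are still in their pockets (x of heatsink in the frame of pad between -0.014 and 0.014 m and y of heatsink in the frame of pad between -0.014 and 0.014 m and angle between the x axis of heatsink and the x axis of pad, either way round below 0.3 rad and z of heatsink in the frame of pad between -0.004 and 0.004 m and angle between heatsink's own z axis and vertical below 0.08 rad and linear speed of heatsink below 0.02 m/s and z of silver_sink in the frame of carousel_axis between 0.022 and 0.066 m and horizontal distance between each of silver_sink, relay, capacitor, transformer, big_capacitor, terminal_block and carousel_axis below 0.185 m and z of relay in the frame of carousel_axis between 0.022 and 0.066 m and z of capacitor in the frame of carousel_axis between 0.022 and 0.066 m and z of transformer in the frame of carousel_axis between 0.022 and 0.066 m and z of big_capacitor in the frame of carousel_axis between 0.022 and 0.066 m and z of terminal_block in the frame of carousel_axis between 0.022 and 0.066 m); the robot touches nothing.
It fails at once if another part is lifted out of its pocket or falls off the carousel (z of any of silver_sink, relay, capacitor, transformer, big_capacitor, terminal_block in the frame of carousel_axis above 0.07 m or z of any of silver_sink, relay, capacitor, transformer, big_capacitor, terminal_block in the frame of carousel_axis below 0.015 m).
It fails at once if a bystander on the bench is moved by more than 40 mm (distance of any of dispenser, spool, screwdriver, multimeter from where it was at the start of the episode above 0.04 m).
It also fails if it takes over 64 s, if anything falls off the work surface, if the arm or the gripper's body presses on something with over 40 N, if the wrist force passes 120 N, or if a joint passes its speed limit or range.

### The arm

A 6-joint arm with a two-finger parallel gripper is mounted at the origin on the work surface. World frame = base frame: x ahead of the robot, y to its left, z up, the work surface at z = 0. Lengths are in mm, angles in rad, forces in N, time in s.
With the tool pointing down it reaches from about 250 to 800 mm from the base axis. Payload 8.5 kg.
Tool frame: the origin (TCP) lies at the very end of the fingers, on their centre line; the grasp point (between the pads) lies 19 mm behind it (robot.grasp_offset is the distance from the TCP to the grasp point, in mm); z points along the fingers, y is the direction in which the jaws open and shut (so a half turn about z gives the same grasp; the last joint's range is limited). The gripper opens to 85 mm and grips with 20 to 120 N. Pads are 22 mm wide; open, the fingers measure 114 mm over their backs; the gripper's body (76 mm by 85 mm) begins 54 mm behind the grasp point. The pads swing forward as they close: fully open they stand 13 mm farther back than shut.
Start: joints at [-1.246, 0.238, -0.013, 1.319, 0, 1.571], TCP at [167.521, -497.506, 204.076] pointing down, gripper open.
Joint ranges: [-2.66, 2.66], [-1.03, 1.9], [-1.14, 1.46], [-1.82, 2.27], [-1.45, 1.34], [-3.14, 3.14]. Speed limits (rad/s): [2.22, 2.22, 2.79, 3.14, 3.14, 3.14].

### API

Orientations are given as a rotation vector (axis times angle).
In Python, from bench import robot gives the robot as it stands. The module is installed in compiled form; this text tells all that it offers.
- The arm moves only by the tool drive_tool, never from a script. Its argument "steps" is a list that holds one entry, the list of rows, each a list of 7 numbers: the shift along the tool's x, y, z in m, then the turn, a rotation vector about the tool's x, y, z in rad, then the opening, from 0 (shut) to 1 (fully open). In form: [[[x, y, z, ax, ay, az, grip], ...]]. A call has exactly 10 rows; each row shifts and turns the pose as measured when the row begins, along the tool's axes as they then stand; what a row does not reach is not made up. A row lasts 1/10 s, in which the tool goes at most 50 mm and 8.59 degrees, less where a joint would pass 70% of its speed; a pose out of reach is approached as far as the arm can. A call with a gripper value outside its range is refused whole. The fingers move at their own pace and stop on an object; "squeeze" is the grip in N (left out, the last holds). Time passes only in rows, so rows that do not move let the fingers close, or fill a call up. It gives the time, the measured TCP pose, the force and the opening at its end, in the units of the state.
- robot.read_state(): the state, without advancing time (a new reading comes with each control period).
- robot.snapshot(name): name is "scene" or "top" or "wrist"; returns a dict with "color" (420x560x3 uint8, red, green, blue), "z_map" (420x560 float32, mm along the optical axis (not along the pixel's ray), 0 where there is no reading), "fx", "fy", "cx", "cy" (pixels), "rvec" (rotation vector, rad) and "tvec" (3), from world to camera coordinates, as OpenCV has them. Camera axes: x right, y down, z forward; pixel columns grow to the right and rows downward; lengths in mm; the calibration is good to about 2 mm. A picture is of the moment at which its call begins.
- robot.hand_in(): hands the job in, once; it reports no verdict.
The state is a dict: "time_s": time; "joint_pos": joint angles; "joint_velocities": joint speeds; "joint_torque": joint torques, N m; "position": TCP position; "ee_rot": TCP orientation; "force": force on the tool from outside, world axes, zero at the start; "ft_torque": the same for the moment, N m; "width": finger opening in mm.
Only numpy, scipy, OpenCV 4.12 (cv2) and the standard library are available. Lean on these libraries where they do the work, as an engineer would, in place of code of your own. Each camera call takes 0.05 s, during which the arm holds its last target.

## Working session

There is one attempt and no reset: what is moved stays moved. The work goes in short steps, Python scripts to look and compute and a tool call to move; the robot and the scene stay as the last step left them, time stands still between calls to the robot, and variables do not carry over. Pictures are saved under pics/ and viewed, and the job is handed in when it is done.

Besides the shell and the picture viewer there is one more tool, called by a JSON object that holds its "fn" and its "kwargs". drive_tool: Moves the arm, as the interface text tells. Its arguments: {"type":"object","properties":{"steps":{"type":"array"},"squeeze":{"type":"number"}},"required":["steps"]}

```bash
mkdir -p pics; cat > h.py <<'E'
import numpy as np, cv2
from bench import robot
def snap(n,f):
    s=robot.snapshot(n); cv2.imwrite('pics/'+f+'.png',s['color'][:,:,::-1]); np.savez('pics/'+f+'.npz',**s); return s
def cam(s):
    R=cv2.Rodrigues(np.array(s['rvec'],float))[0]; t=np.array(s['tvec'],float).ravel(); return R,t
def ray(s,u,v,z):
    R,t=cam(s); d=R.T@np.array([(u-s['cx'])/s['fx'],(v-s['cy'])/s['fy'],1]); c=-R.T@t
    return c+d*(z-c[2])/d[2]
def cloud(s):
    R,t=cam(s); z=s['z_map'].astype(float); v,u=np.mgrid[0:z.shape[0],0:z.shape[1]]
    P=np.stack([(u-s['cx'])/s['fx']*z,(v-s['cy'])/s['fy']*z,z],-1)
    return (P-t)@R
E
python3 - <<'E'
from h import *
for n in ('scene','top','wrist'):
    s=snap(n,n+'0'); R,t=cam(s); print(n,-R.T@t,s['fx'])
st=robot.read_state(); print(st)
E
```

```text
scene [1370.95386723  867.73885388 1207.83171709] 524.0778430924319
top [ 476.98222384   49.12678936 1541.84599824] 490.5933357380868
wrist [ 240.19738046 -473.81586502  373.27356907] 371.6956179989773
{'time_s': 0.15, 'joint_pos': array([-1.24600569e+00,  2.38651125e-01, -1.40814651e-02,  1.31918050e+00,
        2.20790053e-05,  1.57083940e+00]), 'joint_velocities': array([ 2.01996736e-05, -7.78108232e-04,  4.51346674e-04, -1.62634106e-03,
        1.34361675e-03, -7.78100409e-04]), 'joint_torque': array([-2.49978475e-04, -5.39077199e+01,  3.46598661e+01,  1.44655819e-02,
        5.13735733e-05,  6.55585186e-07]), 'position': array([ 167.42752659, -497.21553   ,  203.61291726]), 'ee_rot': array([-3.09917804e+00, -5.07694933e-01,  2.49348670e-04]), 'force': array([-0.21554214,  0.25611273,  0.56988864]), 'ft_torque': array([ 0.00940588, -0.02023171,  0.00011458]), 'width': 85.36443839430034}
```

View pics/top0.png

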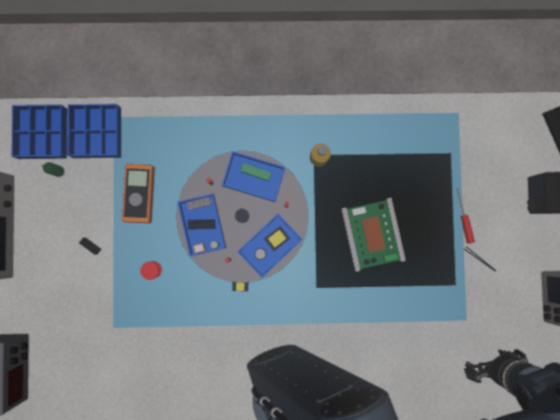

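View pics/scene0.png

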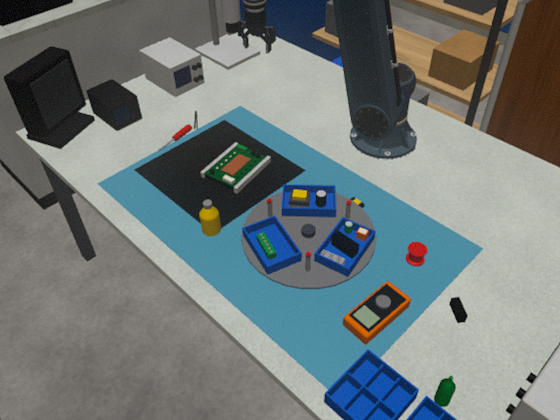

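The top view (up = +x, left = +y) shows the carousel axis near (242,216). The black sink is at (201,224) in the left pocket, between silver (199,203) and the relay and capacitor (199,247). The posts are at (209,181), (286,204) and (228,260), the mark at (240,287), and the pad at (374,233). Next I'll measure these.

```bash
cat > meas.py <<'E'
from h import *
def blobs(s,m,amin=4):
    n,l,st,c=cv2.connectedComponentsWithStats(m.astype(np.uint8)); return [(c[i],st[i,4],l==i) for i in range(1,n) if st[i,4]>=amin]
def hsv(s): return cv2.cvtColor(s['color'],cv2.COLOR_RGB2HSV).astype(int)
def top(s,pr=True):
    h=hsv(s); H,S,V=h[...,0],h[...,1],h[...,2]
    P=cloud(s)
    out={}
    red=((H<6)|(H>174))&(S>120)&(V>90)
    out['red']=[(c.round(1),a,ray(s,*c,92).round(1)) for c,a,_ in blobs(s,red,3) if 150<c[0]<320 and c[1]<280]
    yel=(H>22)&(H<36)&(S>120)&(V>110)
    out['yel']=[(c.round(1),a,ray(s,*c,20).round(1)) for c,a,_ in blobs(s,yel)]
    cop=(H>2)&(H<16)&(S>100)&(V>70)
    out['cop']=[(c.round(1),a,ray(s,*c,24).round(1),cv2.minAreaRect(np.argwhere(m)[:,::-1].astype(np.float32))) for c,a,m in blobs(s,cop,100)]
    return out
E
python3 - <<'E'
from meas import *
s=dict(np.load('pics/top0.npz'))
for k,v in top(s).items():
    for x in v: print(k,x)
P=cloud(s)
print('hub',P[216,242],ray(s,242,216,30)); print('mark',P[287,240]);print('pad',P[233,374]);print('sink',P[224,201])
i=s['color'][140:300,165:325,::-1]; a=cv2.resize(i,None,fx=3.7,fy=3.7,interpolation=cv2.INTER_CUBIC); cv2.imwrite('pics/top0z.png',a)
E
```

```text
red (array([208.4, 180.1]), np.int32(11), array([672.1, 238.9,  92. ]))
red (array([286.2, 203.8]), np.int32(8), array([598.2,   9.2,  92. ]))
red (array([226.7, 259.9]), np.int32(9), array([435.4, 187.3,  92. ]))
red (array([150.5, 269.9]), np.int32(275), array([410.2, 410.2,  92. ]))
yel (array([276.7, 238.4]), np.int32(58), array([497.1,  38.8,  20. ]))
yel (array([239.8, 286.1]), np.int32(23), array([352.1, 154.6,  20. ]))
cop (array([140.3, 193.8]), np.int32(468), array([641.6, 458. ,  24. ]), ((137.28314208984375, 193.0447540283203), (27.66914939880371, 57.220943450927734), 3.2704880237579346))
cop (array([373.3, 233.9]), np.int32(520), array([ 505.8, -261.2,   24. ]), ((373.1588134765625, 233.96469116210938), (32.756492614746094, 15.94438648223877), 77.47119140625))
hub [566.52115129 143.44755562  48.41037618] [567.62494533 144.61029793  30.        ]
mark [348.73791073 154.70398148  11.84471223]
pad [ 508.49651658 -263.13541988   26.15321068]
sink [542.92831783 264.01502385  76.188636  ]
```

View pics/top0z.png

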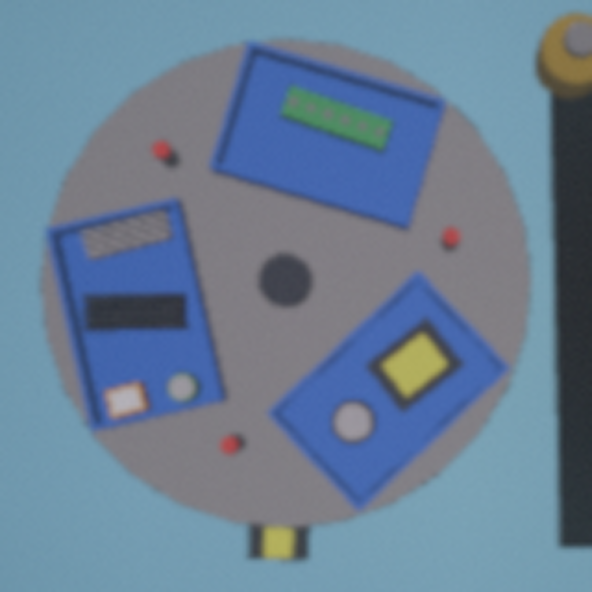

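```bash
cat > plan.py <<'E'
from h import *
from scipy.spatial.transform import Rotation as Ro
def Rt(azdeg):  # tool down, tool y at azimuth
    a=np.radians(azdeg); y=np.array([np.cos(a),np.sin(a),0]); z=np.array([0,0,-1.]); return np.stack([np.cross(y,z),y,z],1)
def plan(wps,n_call=10):
    """wps: list of (x,y,z,az,grip,nrows). az unwrapped"""
    st=robot.read_state(); p=st['position'].copy(); R=Ro.from_rotvec(st['ee_rot']).as_matrix(); y=R[:,1]
    az=np.degrees(np.arctan2(y[1],y[0])); print('start',p.round(1),'az',round(az,1),'q',st['joint_pos'].round(2),'t',st['time_s'],'w',round(st['width'],1),'F',st['force'].round(1))
    rows=[]
    for (x,yy,z,a1,g,n) in wps:
        a1=a1 if a1 is not None else az
        p0=p.copy(); a0=az; t=np.array([x,yy,z],float)
        for i in range(1,n+1):
            q=p0+(t-p0)*i/n; a=a0+(a1-a0)*i/n; Rn=Rt(a)
            d=R.T@(q-p)/1000; w=Ro.from_matrix(R.T@Rn).as_rotvec()
            assert np.linalg.norm(d)<.0501 and np.degrees(np.linalg.norm(w))<8.6,(np.linalg.norm(d),np.degrees(np.linalg.norm(w)))
            rows.append([round(v,4) for v in d]+[round(v,3) for v in w]+[g]); p=q; R=Rn; az=a
    while len(rows)%10: rows.append([0]*6+[rows[-1][6]])
    for i in range(0,len(rows),10): print('['+',\n'.join('[%g,%g,%g,%g,%g,%g,%g]'%tuple(r) for r in rows[i:i+10])+']\n')
E
python3 - <<'E'
from plan import *
plan([(435,187,170,72.4,.5,20)])
E
```

```text
start [ 167.4 -497.2  203.6] az -71.4 q [-1.25  0.24 -0.01  1.32  0.    1.57] t 0.15 w 85.4 F [-0.2  0.3  0.6]
[[0.0236,-0.0282,0.0017,-0.001,-0,-0.125,0.5],
[0.0269,-0.025,0.0017,0,0,-0.125,0.5],
[0.0298,-0.0214,0.0017,0,0,-0.125,0.5],
[0.0323,-0.0175,0.0017,0,0,-0.125,0.5],
[0.0342,-0.0133,0.0017,0,0,-0.125,0.5],
[0.0356,-0.0089,0.0017,0,0,-0.125,0.5],
[0.0365,-0.0044,0.0017,0,0,-0.125,0.5],
[0.0367,0.0002,0.0017,0,0,-0.125,0.5],
[0.0364,0.0048,0.0017,0,0,-0.125,0.5],
[0.0355,0.0093,0.0017,0,0,-0.125,0.5]]

[[0.0341,0.0137,0.0017,0,0,-0.125,0.5],
[0.0321,0.0178,0.0017,0,0,-0.125,0.5],
[0.0296,0.0217,0.0017,0,0,-0.125,0.5],
[0.0267,0.0253,0.0017,0,0,-0.125,0.5],
[0.0233,0.0284,0.0017,0,0,-0.125,0.5],
[0.0196,0.0311,0.0017,0,0,-0.125,0.5],
[0.0155,0.0333,0.0017,0,0,-0.125,0.5],
[0.0112,0.035,0.0017,0,0,-0.125,0.5],
[0.0068,0.0361,0.0017,0,0,-0.125,0.5],
[0.0022,0.0367,0.0017,0,0,-0.125,0.5]]
```

{"fn": "drive_tool", "kwargs": {"steps": [[[0.024, -0.028, 0.0017, 0, 0, -0.125, 0.5], [0.027, -0.025, 0.0017, 0, 0, -0.125, 0.5], [0.03, -0.021, 0.0017, 0, 0, -0.125, 0.5], [0.032, -0.0175, 0.0017, 0, 0, -0.125, 0.5], [0.034, -0.013, 0.0017, 0, 0, -0.125, 0.5], [0.0356, -0.009, 0.0017, 0, 0, -0.125, 0.5], [0.0365, -0.0044, 0.0017, 0, 0, -0.125, 0.5], [0.0367, 0, 0.0017, 0, 0, -0.125, 0.5], [0.0364, 0.005, 0.0017, 0, 0, -0.125, 0.5], [0.0355, 0.009, 0.0017, 0, 0, -0.125, 0.5]]], "squeeze": 20}}

```text
time_s: 1.15
position: [297.6, -144.7, 183.9]
ee_rot: [-2.17, -2.268, -0.002]
force: [1.0, -0.6, 0.2]
width: 42.6
```

```bash
python3 - <<'E'
from plan import *
plan([(435,187,170,72.4,.5,15),(435,187,150,72.4,.5,5)])
E
```

```text
start [ 297.6 -144.7  183.9] az 2.5 q [-0.45 -0.09 -0.43  1.23  0.    1.07] t 1.15 w 42.6 F [ 1.  -0.6  0.2]
[[0.0217,0.0101,0.001,-0,-0.003,-0.081,0.5],
[0.0208,0.0118,0.0009,0,0,-0.081,0.5],
[0.0198,0.0135,0.0009,0,0,-0.081,0.5],
[0.0186,0.0151,0.0009,0,0,-0.081,0.5],
[0.0173,0.0165,0.0009,0,0,-0.081,0.5],
[0.0159,0.0179,0.0009,0,0,-0.081,0.5],
[0.0144,0.0191,0.0009,0,0,-0.081,0.5],
[0.0128,0.0202,0.0009,0,0,-0.081,0.5],
[0.0111,0.0212,0.0009,0,0,-0.081,0.5],
[0.0094,0.022,0.0009,0,0,-0.081,0.5]]

[[0.0076,0.0227,0.0009,0,0,-0.081,0.5],
[0.0057,0.0233,0.0009,0,0,-0.081,0.5],
[0.0038,0.0236,0.0009,0,0,-0.081,0.5],
[0.0018,0.0239,0.0009,0,0,-0.081,0.5],
[-0.0001,0.0239,0.0009,0,0,-0.081,0.5],
[0,0,0.004,0,0,0,0.5],
[0,0,0.004,0,0,0,0.5],
[0,0,0.004,0,0,0,0.5],
[0,0,0.004,0,0,0,0.5],
[0,0,0.004,0,0,0,0.5]]
```

{"fn": "drive_tool", "kwargs": {"steps": [[[0.0217, 0.01, 0.001, 0, -0.003, -0.081, 0.5], [0.021, 0.012, 0.001, 0, 0, -0.081, 0.5], [0.02, 0.0135, 0.001, 0, 0, -0.081, 0.5], [0.0186, 0.015, 0.001, 0, 0, -0.081, 0.5], [0.017, 0.0165, 0.001, 0, 0, -0.081, 0.5], [0.016, 0.018, 0.001, 0, 0, -0.081, 0.5], [0.0144, 0.019, 0.001, 0, 0, -0.081, 0.5], [0.013, 0.02, 0.001, 0, 0, -0.081, 0.5], [0.011, 0.021, 0.001, 0, 0, -0.081, 0.5], [0.0094, 0.022, 0.001, 0, 0, -0.081, 0.5]]]}}

```text
time_s: 2.15
position: [385.6, 90.1, 173.0]
ee_rot: [-1.043, -2.964, 0.001]
force: [0.5, -0.6, -0.4]
width: 43.0
```

{"fn": "drive_tool", "kwargs": {"steps": [[[0.0076, 0.0227, 0.001, 0, 0, -0.081, 0.5], [0.0057, 0.0233, 0.001, 0, 0, -0.081, 0.5], [0.0038, 0.0236, 0.001, 0, 0, -0.081, 0.5], [0.0018, 0.0239, 0.001, 0, 0, -0.081, 0.5], [0, 0.0239, 0.001, 0, 0, -0.081, 0.5], [0, 0, 0.001, 0, 0, 0, 0.5], [0, 0, 0.001, 0, 0, 0, 0.5], [0, 0, 0, 0, 0, 0, 0.5], [0, 0, 0, 0, 0, 0, 0.5], [0, 0, 0, 0, 0, 0, 0.5]]]}}

```text
time_s: 3.15
position: [426.2, 208.2, 163.7]
ee_rot: [-0.395, -3.113, 0.005]
force: [-0.3, -0.4, -0.1]
width: 42.8
```

```bash
python3 - <<'E'
from meas import *
s=snap('wrist','w1'); t=snap('top','t1')
h=hsv(s); H,S,V=h[...,0],h[...,1],h[...,2]
for c,a,m in blobs(s,((H<6)|(H>174))&(S>120)&(V>70),20): print(c,a,ray(s,*c,92))
for k,v in top(t).items():
    for x in v: print(k,x)
print(robot.read_state()['position'])
E
```

```text
[528.67525408  98.49680926] 4231 [394.05543393 376.07473224  92.        ]
[253.82708934 229.16138329] 347 [434.85716906 187.33227346  92.        ]
red (array([208.4, 180.1]), np.int32(11), array([672.1, 238.9,  92. ]))
red (array([286.2, 203.8]), np.int32(8), array([598.2,   9.2,  92. ]))
red (array([226.6, 260.1]), np.int32(13), array([434.8, 187.5,  92. ]))
yel (array([276.7, 238.1]), np.int32(88), array([497.7,  38.6,  20. ]))
yel (array([239.6, 286.5]), np.int32(37), array([351.1, 155.4,  20. ]))
cop (array([140.3, 193.9]), np.int32(467), array([641.4, 457.9,  24. ]), ((137.28150939941406, 193.0732421875), (27.66914939880371, 57.16389846801758), 3.2704880237579346))
cop (array([373.3, 234. ]), np.int32(519), array([ 505.5, -261.2,   24. ]), ((373.2082214355469, 234.00979614257812), (32.75262451171875, 15.860974311828613), 76.75948333740234))
[426.26492901 208.26582845 163.7304141 ]
```

View pics/w1.png

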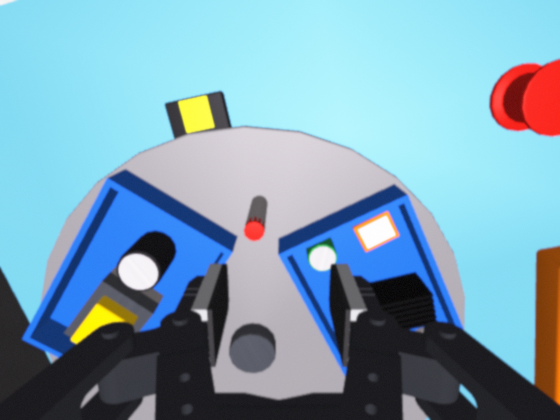

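The wrist view shows the red post top at (254,229), which casts to (434.9,187.3) and agrees with the top view. The mark is at (197,113). Next: align and descend.

```bash
python3 - <<'E'
from plan import *
plan([(435,187.4,150,72.4,.5,5),(435,187.4,120,72.4,.5,5)])
E
```

```text
start [426.3 208.3 163.7] az 75.6 q [ 0.45  0.17 -0.2   1.2  -0.    0.71] t 3.25 w 42.8 F [-0.6  0.6  0.1]
[[-0.0027,-0.0036,0.0028,-0.003,-0.003,0.011,0.5],
[-0.0028,-0.0036,0.0027,0,0,0.011,0.5],
[-0.0028,-0.0035,0.0027,0,0,0.011,0.5],
[-0.0029,-0.0035,0.0027,0,0,0.011,0.5],
[-0.0029,-0.0035,0.0027,0,0,0.011,0.5],
[0,0,0.006,0,0,0,0.5],
[0,0,0.006,0,0,0,0.5],
[0,0,0.006,0,0,0,0.5],
[0,0,0.006,0,0,0,0.5],
[0,0,0.006,0,0,0,0.5]]
```

{"fn": "drive_tool", "kwargs": {"steps": [[[-0.003, -0.0036, 0.003, -0.003, -0.003, 0.011, 0.5], [-0.003, -0.0036, 0.003, 0, 0, 0.011, 0.5], [-0.003, -0.0036, 0.003, 0, 0, 0.011, 0.5], [-0.003, -0.0036, 0.003, 0, 0, 0.011, 0.5], [-0.002, -0.0036, 0.003, 0, 0, 0.011, 0.5], [0, 0, 0.005, 0, 0, 0, 0.5], [0, 0, 0.005, 0, 0, 0, 0.5], [0, 0, 0.005, 0, 0, 0, 0.5], [0, 0, 0, 0, 0, 0, 0.5], [0, 0, 0, 0, 0, 0, 0.5]]]}}

```text
time_s: 4.25
position: [435.4, 184.3, 130.7]
ee_rot: [0.491, 3.103, -0.0]
force: [0.4, 0.5, 0.1]
width: 42.9
```

```bash
python3 - <<'E'
from plan import *
plan([(435,187.4,110,72.4,.5,5),(435,187.4,70,72.4,.5,8)])
E
```

```text
start [435.4 184.3 130.7] az 72.0 q [ 0.4   0.19 -0.27  1.11 -0.    0.71] t 4.25 w 42.9 F [0.4 0.5 0.1]
[[0.0003,0.0006,0.0041,-0,0,-0.001,0.5],
[0.0003,0.0006,0.0041,0,0,-0.001,0.5],
[0.0003,0.0006,0.0041,0,0,-0.001,0.5],
[0.0003,0.0006,0.0041,0,0,-0.001,0.5],
[0.0003,0.0006,0.0041,0,0,-0.001,0.5],
[0,0,0.005,0,0,0,0.5],
[0,0,0.005,0,0,0,0.5],
[0,0,0.005,0,0,0,0.5],
[0,0,0.005,0,0,0,0.5],
[0,0,0.005,0,0,0,0.5]]

[[0,0,0.005,0,0,0,0.5],
[0,0,0.005,0,0,0,0.5],
[0,0,0.005,0,0,0,0.5],
[0,0,0,0,0,0,0.5],
[0,0,0,0,0,0,0.5],
[0,0,0,0,0,0,0.5],
[0,0,0,0,0,0,0.5],
[0,0,0,0,0,0,0.5],
[0,0,0,0,0,0,0.5],
[0,0,0,0,0,0,0.5]]
```

{"fn": "drive_tool", "kwargs": {"steps": [[[0.0004, 0.001, 0.007, 0, 0, 0, 0.5], [0.0004, 0.001, 0.007, 0, 0, 0, 0.5], [0.0004, 0.001, 0.007, 0, 0, 0, 0.5], [0, 0, 0.007, 0, 0, 0, 0.5], [0, 0, 0.007, 0, 0, 0, 0.5], [0, 0, 0.007, 0, 0, 0, 0.5], [0, 0, 0.007, 0, 0, 0, 0.5], [0, 0, 0.004, 0, 0, 0, 0.5], [0, 0, 0, 0, 0, 0, 0.5], [0, 0, 0, 0, 0, 0, 0.5]]]}}

```text
time_s: 5.25
position: [434.8, 188.1, 72.5]
ee_rot: [-0.49, -3.103, 0.001]
force: [0.0, 0.0, 0.8]
width: 42.5
```

{"fn": "drive_tool", "kwargs": {"steps": [[[0, 0, 0, 0, 0, 0, 0.1], [0, 0, 0, 0, 0, 0, 0.1], [0, 0, 0, 0, 0, 0, 0.1], [0, 0, 0, 0, 0, 0, 0.1], [0, 0, 0, 0, 0, 0, 0.1], [0, 0, 0, 0, 0, 0, 0.1], [0, 0, 0, 0, 0, 0, 0.1], [0, 0, 0, 0, 0, 0, 0.1], [0, 0, 0, 0, 0, 0, 0.1], [0, 0, 0, 0, 0, 0, 0.1]]], "squeeze": 20}}

```text
time_s: 6.25
position: [435.6, 188.4, 73.6]
ee_rot: [0.49, 3.102, 0.001]
force: [0.1, -1.2, -0.0]
width: 8.4
```

```bash
cat > arc.py <<'E'
from plan import *
C=np.array([568.6,145.1])
def arc(a_end,n,z,g,hold=0):
    st=robot.read_state(); p=st['position'][:2]-C; a0=np.degrees(np.arctan2(p[1],p[0]))%360; r0=np.hypot(*p); print('post ang',a0,'r',r0)
    w=[]
    for i in range(1,n+1):
        a=a0+(a_end-a0)*i/n; r=r0+(140-r0)*min(1,i/5); q=C+r*np.array([np.cos(np.radians(a)),np.sin(np.radians(a))]); w.append((q[0],q[1],z,a-90,g,1))
    plan(w)
E
python3 -c "
from arc import *
arc(237.4,20,70,0.1)"
```

```text
post ang 161.9728258313721 r 139.86637990384767
start [435.6 188.4  73.6] az 72.1 q [ 0.41  0.24 -0.37  0.96 -0.    0.72] t 6.25 w 8.4 F [ 0.1 -1.2 -0. ]
[[-0.0003,-0.0092,0.0036,0.001,0.001,-0.064,0.1],
[-0.0003,-0.0092,0,0,0,-0.066,0.1],
[-0.0003,-0.0092,0,0,0,-0.066,0.1],
[-0.0003,-0.0092,0,0,0,-0.066,0.1],
[-0.0003,-0.0092,0,0,0,-0.066,0.1],
[-0.0003,-0.0092,0,0,0,-0.066,0.1],
[-0.0003,-0.0092,0,0,0,-0.066,0.1],
[-0.0003,-0.0092,0,0,0,-0.066,0.1],
[-0.0003,-0.0092,0,0,0,-0.066,0.1],
[-0.0003,-0.0092,0,0,0,-0.066,0.1]]

[[-0.0003,-0.0092,0,0,0,-0.066,0.1],
[-0.0003,-0.0092,0,0,0,-0.066,0.1],
[-0.0003,-0.0092,0,0,0,-0.066,0.1],
[-0.0003,-0.0092,0,0,0,-0.066,0.1],
[-0.0003,-0.0092,0,0,0,-0.066,0.1],
[-0.0003,-0.0092,0,0,0,-0.066,0.1],
[-0.0003,-0.0092,0,0,0,-0.066,0.1],
[-0.0003,-0.0092,0,0,0,-0.066,0.1],
[-0.0003,-0.0092,0,0,0,-0.066,0.1],
[-0.0003,-0.0092,0,0,0,-0.066,0.1]]
```

Width is 8.4, under the post's 14 mm, so I should look before moving.

```bash
python3 - <<'E'
from meas import *
s=snap('wrist','w2'); t=snap('top','t2'); c=snap('scene','s2')
for x in top(t)['red']: print(x)
cv2.imwrite('pics/s2z.png',cv2.resize(c['color'][150:300,220:400,::-1],None,fx=4,fy=4,interpolation=cv2.INTER_CUBIC))
E
```

```text
(array([208.4, 180.1]), np.int32(11), array([672.1, 238.9,  92. ]))
(array([286.4, 203.7]), np.int32(7), array([598.3,   8.7,  92. ]))
(array([150.4, 269.9]), np.int32(277), array([410.1, 410.3,  92. ]))
```

View pics/w2.png

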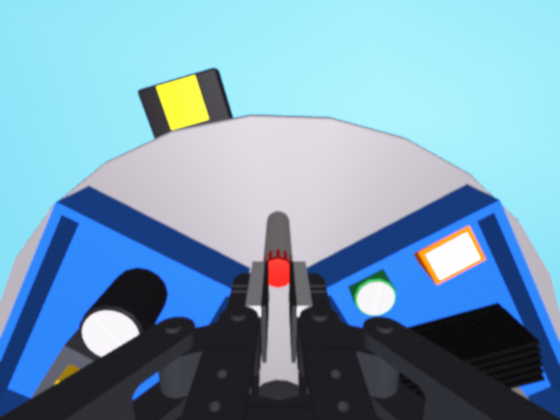

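View pics/s2z.png

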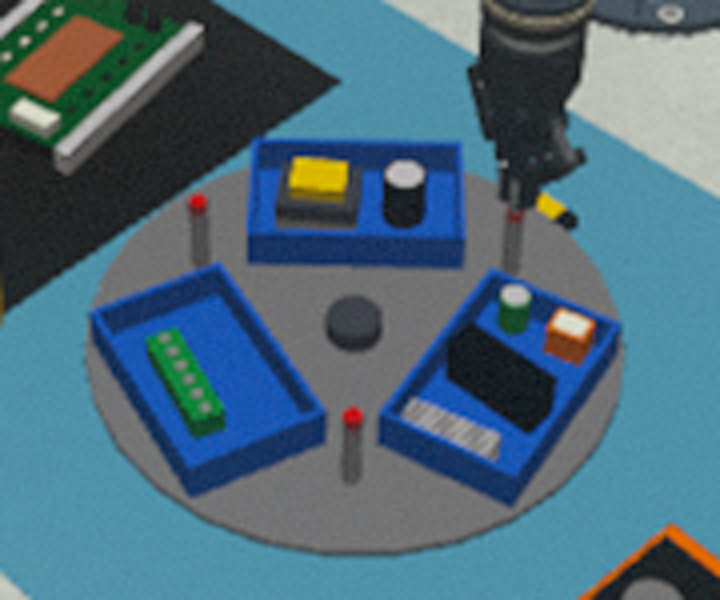

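```bash
python3 - <<'E'
from meas import *
s=dict(np.load('pics/w2.npz'))
h=hsv(s); H,S,V=h[...,0],h[...,1],h[...,2]
m=((H<6)|(H>174))&(S>120)&(V>70); m[:,400:]=0
for c,a,mm in blobs(s,m,20): print(c,a,ray(s,*c,92), np.argwhere(mm).min(0),np.argwhere(mm).max(0))
R,t=cam(s); print('cam',-R.T@t)
pj=lambda p:(lambda q:(s['fx']*q[0]/q[2]+s['cx'],s['fy']*q[1]/q[2]+s['cy']))(R@np.array(p)+t)
p=robot.read_state()['position']; print(p,robot.read_state()['width'],'tcp px',pj(p),'post',pj([435,187.3,92]),pj([435,187.3,26]))
P=cloud(s); 
for r in range(225,350,12): print(r,P[r,278].round(1),P[r,262].round(1),P[r,295].round(1))
cv2.imwrite('pics/w2z.png',cv2.resize(s['color'][200:400,190:370,::-1],None,fx=3,fy=3,interpolation=cv2.INTER_CUBIC))
E
```

```text
[278.17021277 269.46808511] 752 [434.95896099 187.68936973  92.        ] [249 266] [286 290]
cam [362.70008798 211.05492179 243.28914308]
[435.58619495 188.35954595  73.64413858] 8.07829157762487 tcp px (np.float64(279.82749512796687), np.float64(253.39954654727103)) post (np.float64(277.3749066304683), np.float64(269.7885356718885)) (np.float64(277.5508946532423), np.float64(221.2644331293667))
225 [428.6 189.7  51.7] [434.4 177.3  25.8] [441.  196.8  25. ]
237 [428.4 189.7  69.9] [442.2 174.7  25.4] [448.5 194.5  25.6]
249 [428.5 189.7  84.7] [449.7 172.2  26. ] [456.1 192.1  26. ]
261 [429.7 189.3  94.9] [423.4 184.5 104.2] [427.3 197.4 104.8]
273 [435.3 187.5  94.7] [423.3 185.  115.4] [426.6 197.1 116.5]
285 [440.5 185.8  95.5] [423.5 185.3 124.5] [427.5 196.5 123.8]
297 [485.9 171.1  25.5] [423.4 185.7 133.1] [427.2 196.2 132.4]
309 [494.  168.4  26.4] [424.3 185.6 138.9] [428.1 195.6 138.1]
321 [503.6 165.4  25.3] [428.9 184.1 138.4] [432.5 194.3 138. ]
333 [511.8 162.7  26.5] [433.4 182.5 138.1] [436.6 193.  138.3]
345 [520.5 159.9  27.3] [438.6 180.7 137.1] [441.2 191.6 138.2]
```

View pics/w2z.png

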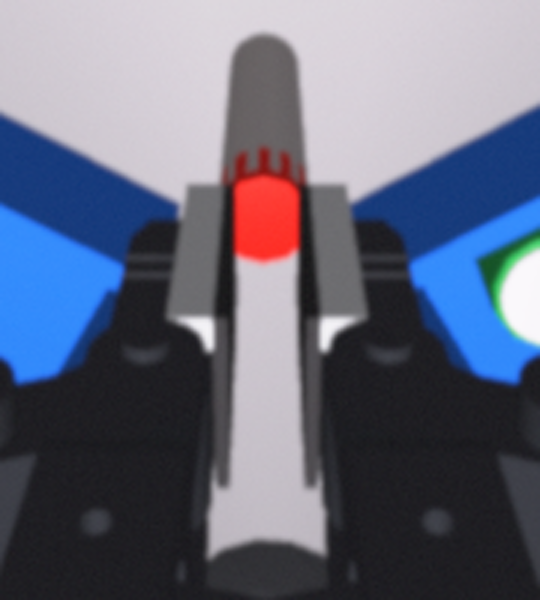

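```bash
python3 - <<'E'
from meas import *
for f in ('w0','w1','w2'):
    s=dict(np.load('pics/%s.npz'%('wrist0' if f=='w0' else f)))
    R,t=cam(s); P=cloud(s); V=s['z_map']>0
    c=-R.T@t
    # express in tool-ish frame: points in camera frame
    z=s['z_map']; m=V&(z<230)
    print(f,'cam',c.round(1),'n',m.sum(),'zmin pts',np.percentile(P[m][:,2],[0.2,1,3,10]).round(1))
    h=P[m]; k=h[:,2]<np.percentile(h[:,2],1); print(h[k].mean(0).round(1), np.argwhere(m)[k].mean(0))
s=dict(np.load('pics/s2.npz')); P=cloud(s)
m=(np.hypot(P[...,0]-435,P[...,1]-188)<30)&(P[...,2]>60)
for v,u in np.argwhere(m)[::6]: print(v,u,P[v,u].round(0),s['color'][v,u])
E
```

```text
w0 cam [ 240.2 -473.8  373.3] n 35829 zmin pts [244.9 247.8 252.7 265.1]
[ 169.5 -498.6  246.1] [296.19498607 281.30083565]
w1 cam [352.8 226.8 333.6] n 40885 zmin pts [195.4 200.1 207.3 227.1]
[422.7 208.9 197.3] [279.00488998 279.77506112]
w2 cam [362.7 211.1 243.3] n 161474 zmin pts [-1.1 -0.6 -0.2  0.4]
[329.  210.3  -0.9] [ 36.37337461 259.48854489]
37 365 [411. 173. 616.] [70 86 93]
38 367 [411. 179. 615.] [71 84 96]
39 362 [420. 171. 613.] [ 79  92 100]
39 369 [408. 183. 613.] [77 87 97]
40 360 [424. 169. 612.] [ 82  96 106]
40 366 [415. 180. 612.] [ 75  91 100]
40 372 [406. 191. 613.] [76 90 98]
41 360 [426. 171. 611.] [76 87 94]
41 366 [416. 181. 610.] [ 78  94 101]
41 372 [410. 194. 613.] [74 90 98]
42 356 [430. 162. 606.] [38 40 46]
42 362 [424. 175. 609.] [53 64 68]
42 368 [419. 189. 612.] [70 81 91]
42 374 [412. 201. 613.] [ 80  93 102]
43 358 [426. 165. 603.] [31 38 43]
43 364 [422. 180. 607.] [36 44 49]
43 370 [417. 194. 610.] [62 74 82]
44 352 [443. 161. 606.] [49 57 60]
44 360 [425. 171. 603.] [34 41 48]
44 366 [425. 188. 608.] [37 42 46]
44 372 [415. 198. 609.] [46 
[... 3295 characters left out ...]
146.] [33 35 44]
194 346 [443. 184. 129.] [33 37 39]
195 345 [441. 179. 121.] [49 50 55]
195 351 [445. 204. 139.] [30 36 40]
196 350 [441. 198. 129.] [37 41 43]
197 349 [449. 201. 132.] [74 76 76]
198 347 [435. 184. 107.] [61 63 64]
198 353 [440. 209. 128.] [28 36 42]
199 349 [444. 198. 118.] [54 62 62]
200 346 [442. 186. 104.] [70 70 75]
200 352 [441. 207. 118.] [30 37 44]
201 350 [450. 207. 120.] [31 41 43]
202 348 [448. 198. 109.] [73 75 78]
203 348 [445. 196. 101.] [91 61 63]
204 349 [436. 194.  89.] [96 34 37]
205 350 [434. 197.  85.] [87 75 77]
207 348 [440. 195.  80.] [79 81 83]
208 349 [436. 196.  73.] [78 76 76]
210 346 [439. 187.  60.] [77 79 76]
211 349 [439. 199.  64.] [78 80 79]
```

Both cameras agree that the fingers really end about 25 mm above the reported TCP when shut. The offset is about 32 mm when half open and 41 mm when fully open. The jaws therefore closed above the post, so I'll open, go lower and regrip.

{"fn": "drive_tool", "kwargs": {"steps": [[[0, 0, -0.001, 0, 0, 0, 0.5], [0, 0, 0, 0, 0, 0, 0.5], [0, 0, 0, 0, 0, 0, 0.5], [0, 0, 0, 0, 0, 0, 0.5], [0, 0, 0, 0, 0, 0, 0.5], [0, 0.001, 0.006, 0, 0, 0, 0.5], [0, 0, 0.006, 0, 0, 0, 0.5], [0, 0, 0.006, 0, 0, 0, 0.5], [0, 0, 0.006, 0, 0, 0, 0.5], [0, 0, 0.002, 0, 0, 0, 0.5]]]}}

```text
time_s: 7.4
position: [435.8, 189.4, 46.3]
ee_rot: [0.49, 3.102, 0.001]
force: [1.0, -0.3, 0.7]
width: 42.4
```

{"fn": "drive_tool", "kwargs": {"steps": [[[0, 0, 0, 0, 0, 0, 0.1], [0, 0, 0, 0, 0, 0, 0.1], [0, 0, 0, 0, 0, 0, 0.1], [0, 0, 0, 0, 0, 0, 0.1], [0, 0, 0, 0, 0, 0, 0.1], [0, 0, 0, 0, 0, 0, 0.1], [0, 0, 0, 0, 0, 0, 0.1], [0, 0, 0, 0, 0, 0, 0.1], [0, 0, 0, 0, 0, 0, 0.1], [0, 0, 0, 0, 0, 0, 0.1]]], "squeeze": 20}}

```text
time_s: 8.4
position: [435.3, 189.1, 45.7]
ee_rot: [0.49, 3.103, -0.001]
force: [0.6, -0.9, -2.0]
width: 13.1
```

```bash
python3 -c "
from arc import *
arc(237.4,20,45,0.1)"
```

```text
post ang 161.71953579138528 r 140.34667164749317
start [435.3 189.1  45.7] az 72.1 q [ 0.41  0.27 -0.41  0.89 -0.    0.72] t 8.4 w 13.1 F [ 0.6 -0.9 -2. ]
[[-0.0003,-0.0093,0.0007,-0,0,-0.06,0.1],
[-0.0004,-0.0093,0,0,0,-0.066,0.1],
[-0.0004,-0.0092,0,0,0,-0.066,0.1],
[-0.0004,-0.0092,0,0,0,-0.066,0.1],
[-0.0004,-0.0092,0,0,0,-0.066,0.1],
[-0.0003,-0.0092,0,0,0,-0.066,0.1],
[-0.0003,-0.0092,0,0,0,-0.066,0.1],
[-0.0003,-0.0092,0,0,0,-0.066,0.1],
[-0.0003,-0.0092,0,0,0,-0.066,0.1],
[-0.0003,-0.0092,0,0,0,-0.066,0.1]]

[[-0.0003,-0.0092,0,0,0,-0.066,0.1],
[-0.0003,-0.0092,0,0,0,-0.066,0.1],
[-0.0003,-0.0092,0,0,0,-0.066,0.1],
[-0.0003,-0.0092,0,0,0,-0.066,0.1],
[-0.0003,-0.0092,0,0,0,-0.066,0.1],
[-0.0003,-0.0092,0,0,0,-0.066,0.1],
[-0.0003,-0.0092,0,0,0,-0.066,0.1],
[-0.0003,-0.0092,0,0,0,-0.066,0.1],
[-0.0003,-0.0092,0,0,0,-0.066,0.1],
[-0.0003,-0.0092,0,0,0,-0.066,0.1]]
```

{"fn": "drive_tool", "kwargs": {"steps": [[[0, -0.004, 0, 0, 0, -0.03, 0.1], [0, -0.007, 0, 0, 0, -0.05, 0.1], [-0.0004, -0.009, 0, 0, 0, -0.064, 0.1], [-0.0004, -0.009, 0, 0, 0, -0.064, 0.1], [-0.0004, -0.009, 0, 0, 0, -0.064, 0.1], [-0.0004, -0.009, 0, 0, 0, -0.064, 0.1], [-0.0004, -0.009, 0, 0, 0, -0.064, 0.1], [-0.0004, -0.009, 0, 0, 0, -0.064, 0.1], [-0.0003, -0.007, 0, 0, 0, -0.05, 0.1], [0, -0.005, 0, 0, 0, -0.035, 0.1]]]}}

```text
time_s: 9.4
position: [432.6, 111.4, 45.7]
ee_rot: [0.406, -3.114, -0.002]
force: [1.2, 1.4, -3.9]
width: 12.7
```

```bash
python3 -c "
from arc import *
arc(237.4,10,45,0.1)"
```

```text
post ang 193.8985074510546 r 140.10357372636759
start [432.6 111.4  45.7] az 104.8 q [ 0.25  0.22 -0.47  0.88  0.   -0.01] t 9.4 w 12.7 F [ 1.2  1.4 -3.9]
[[-0.0003,-0.0106,0.0007,0.001,-0.001,-0.06,0.1],
[-0.0004,-0.0106,0,0,0,-0.076,0.1],
[-0.0004,-0.0106,0,0,0,-0.076,0.1],
[-0.0004,-0.0106,0,0,0,-0.076,0.1],
[-0.0004,-0.0106,0,0,0,-0.076,0.1],
[-0.0004,-0.0106,0,0,0,-0.076,0.1],
[-0.0004,-0.0106,0,0,0,-0.076,0.1],
[-0.0004,-0.0106,0,0,0,-0.076,0.1],
[-0.0004,-0.0106,0,0,0,-0.076,0.1],
[-0.0004,-0.0106,0,0,0,-0.076,0.1]]
```

{"fn": "drive_tool", "kwargs": {"steps": [[[0, -0.006, 0.0005, 0, 0, -0.04, 0.1], [-0.0003, -0.008, 0, 0, 0, -0.057, 0.1], [-0.0004, -0.009, 0, 0, 0, -0.064, 0.1], [-0.0004, -0.009, 0, 0, 0, -0.064, 0.1], [-0.0004, -0.009, 0, 0, 0, -0.064, 0.1], [-0.0004, -0.009, 0, 0, 0, -0.064, 0.1], [-0.0004, -0.009, 0, 0, 0, -0.064, 0.1], [-0.0004, -0.009, 0, 0, 0, -0.064, 0.1], [-0.0003, -0.008, 0, 0, 0, -0.057, 0.1], [0, -0.006, 0, 0, 0, -0.04, 0.1]]]}}

```text
time_s: 10.4
position: [476.1, 40.5, 45.7]
ee_rot: [1.311, -2.854, -0.004]
force: [0.7, 2.3, -2.3]
width: 12.9
```

```bash
python3 -c "
from arc import *
arc(237.4,4,45,0.1)"
```

```text
post ang 228.52799162764026 r 139.6668550320859
start [476.1  40.5  45.7] az 139.3 q [ 0.08  0.27 -0.4   0.9   0.   -0.78] t 10.4 w 12.9 F [ 0.7  2.3 -2.3]
[[0,-0.0054,0.0007,0.003,0,-0.025,0.1],
[-0,-0.0054,0,0,0,-0.039,0.1],
[-0,-0.0054,0,0,0,-0.039,0.1],
[-0,-0.0054,0,0,0,-0.039,0.1],
[0,0,0,0,0,0,0.1],
[0,0,0,0,0,0,0.1],
[0,0,0,0,0,0,0.1],
[0,0,0,0,0,0,0.1],
[0,0,0,0,0,0,0.1],
[0,0,0,0,0,0,0.1]]
```

{"fn": "drive_tool", "kwargs": {"steps": [[[0, -0.006, 0, 0.002, 0, -0.03, 0.1], [0, -0.005, 0, 0, 0, -0.037, 0.1], [0, -0.005, 0, 0, 0, -0.037, 0.1], [0, -0.003, 0, 0, 0, -0.02, 0.1], [0, 0, 0, 0, 0, 0, 0.1], [0, 0, 0, 0, 0, 0, 0.1], [0, 0, 0, 0, 0, 0, 0.1], [0, 0, 0, 0, 0, 0, 0.1], [0, 0, 0, 0, 0, 0, 0.1], [0, 0, 0, 0, 0, 0, 0.1]]]}}

```text
time_s: 11.4
position: [491.9, 28.6, 45.7]
ee_rot: [-1.49, 2.764, 0.003]
force: [1.1, 0.1, -3.3]
width: 12.8
```

```bash
python3 - <<'E'
from meas import *
t=snap('top','t3')
for k,v in top(t).items():
    for x in v: print(k,x[:3])
print(robot.read_state()['position'],robot.read_state()['width'])
i=t['color'][140:300,165:325,::-1]; cv2.imwrite('pics/t3z.png',cv2.resize(i,None,fx=3.7,fy=3.7,interpolation=cv2.INTER_CUBIC))
E
```

```text
red (array([242.2, 167.5]), np.int32(10), array([708.3, 138.3,  92. ]))
red (array([198.5, 236.5]), np.int32(12), array([505.5, 269.3,  92. ]))
red (array([150.4, 269.9]), np.int32(276), array([410.1, 410.3,  92. ]))
yel (array([272.9, 186.7]), np.int32(108), array([658.1,  47.8,  20. ]))
yel (array([239.6, 286.4]), np.int32(35), array([351.2, 155.4,  20. ]))
cop (array([140.3, 194. ]), np.int32(466), array([641.1, 457.8,  24. ]))
cop (array([373.2, 233.9]), np.int32(521), array([ 505.9, -261.1,   24. ]))
[491.87675285  28.59357879  45.70182808] 12.863532455006865
```

View pics/t3z.png

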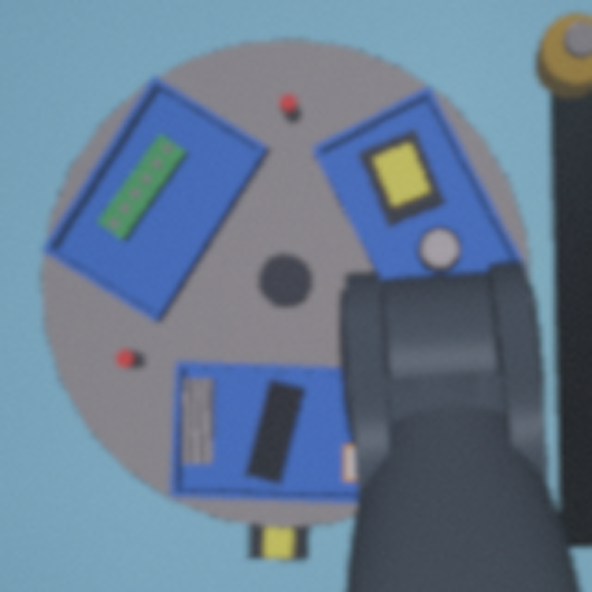

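Posts read -2.8° and 116.9°, putting the pocket at 177.1° against the mark at 177.3°, so it is aligned. Next I'll release and rise.

{"fn": "drive_tool", "kwargs": {"steps": [[[0, 0, 0, 0, 0, 0, 0.4], [0, 0, 0, 0, 0, 0, 0.4], [0, 0, 0, 0, 0, 0, 0.4], [0, 0, -0.01, 0, 0, 0, 0.4], [0, 0, -0.015, 0, 0, 0, 0.4], [0, 0, -0.015, 0, 0, 0, 0.4], [0, 0, -0.015, 0, 0, 0, 0.4], [0, 0, -0.015, 0, 0, 0, 0.4], [0, 0, -0.015, 0, 0, 0, 0.4], [0, 0, -0.01, 0, 0, 0, 0.4]]]}}

```text
time_s: 12.45
position: [491.1, 28.4, 148.1]
ee_rot: [-1.49, 2.765, 0.003]
force: [0.7, 0.3, -0.7]
width: 34.3
```

```bash
python3 - <<'E'
from plan import *
t=snap('top','t4')
plan([(440,150,145,90,.5,10)])
E
```

```text
start [491.8  28.5 149.4] az 146.7 q [ 0.06  0.21 -0.2   1.16  0.   -0.93] t 12.5 w 34.1 F [ 0.9 -0.1  1.5]
[[-0.0073,0.011,0.0005,-0,0.003,0.099,0.5],
[-0.0062,0.0117,0.0004,0,0,0.099,0.5],
[-0.005,0.0122,0.0004,0,0,0.099,0.5],
[-0.0038,0.0127,0.0004,0,0,0.099,0.5],
[-0.0025,0.013,0.0004,0,0,0.099,0.5],
[-0.0012,0.0132,0.0004,0,0,0.099,0.5],
[0.0001,0.0132,0.0004,0,0,0.099,0.5],
[0.0014,0.0131,0.0004,0,0,0.099,0.5],
[0.0027,0.0129,0.0004,0,0,0.099,0.5],
[0.004,0.0126,0.0004,0,0,0.099,0.5]]
```

```bash
python3 - <<'E'
from plan import *
plan([(440,148,145,76,.5,10)])
E
```

```text
start [491.8  28.5 149.4] az 146.7 q [ 0.06  0.21 -0.2   1.16  0.   -0.93] t 12.5 w 34.1 F [ 0.9 -0.1  1.5]
[[-0.0071,0.0109,0.0005,-0,0.003,0.123,0.5],
[-0.0057,0.0117,0.0004,0,0,0.123,0.5],
[-0.0043,0.0123,0.0004,0,0,0.123,0.5],
[-0.0027,0.0127,0.0004,0,0,0.123,0.5],
[-0.0011,0.013,0.0004,0,0,0.123,0.5],
[0.0005,0.013,0.0004,0,0,0.123,0.5],
[0.0021,0.0129,0.0004,0,0,0.123,0.5],
[0.0036,0.0125,0.0004,0,0,0.123,0.5],
[0.0052,0.012,0.0004,0,0,0.123,0.5],
[0.0066,0.0112,0.0004,0,0,0.123,0.5]]
```

{"fn": "drive_tool", "kwargs": {"steps": [[[-0.007, 0.011, 0, 0, 0.003, 0.123, 0.5], [-0.0057, 0.0117, 0, 0, 0, 0.123, 0.5], [-0.0043, 0.0123, 0, 0, 0, 0.123, 0.5], [-0.0027, 0.0127, 0, 0, 0, 0.123, 0.5], [-0.001, 0.013, 0, 0, 0, 0.123, 0.5], [0.0005, 0.013, 0, 0, 0, 0.123, 0.5], [0.002, 0.013, 0, 0, 0, 0.123, 0.5], [0.0036, 0.0125, 0, 0, 0, 0.12, 0.5], [0.005, 0.012, 0, 0, 0, 0.1, 0.5], [0.006, 0.009, 0, 0, 0, 0.07, 0.5]]]}}

```text
time_s: 13.5
position: [440.0, 149.4, 149.4]
ee_rot: [0.331, 3.124, -0.001]
force: [0.8, 0.5, 0.1]
width: 42.8
```

{"fn": "drive_tool", "kwargs": {"steps": [[[0, 0, 0, 0, 0, 0, 0.5], [0, 0, 0, 0, 0, 0, 0.5], [0, 0, 0, 0, 0, 0, 0.5], [0, 0, 0, 0, 0, 0, 0.5], [0, 0, 0, 0, 0, 0, 0.5], [0, 0, 0, 0, 0, 0, 0.5], [0, 0, 0, 0, 0, 0, 0.5], [0, 0, 0, 0, 0, 0, 0.5], [0, 0, 0, 0, 0, 0, 0.5], [0, 0, 0, 0, 0, 0, 0.5]]]}}

```text
time_s: 14.5
position: [440.0, 148.2, 149.0]
ee_rot: [-0.323, -3.124, 0.002]
force: [-1.1, 0.2, -0.6]
width: 43.1
```

```bash
python3 - <<'E'
from plan import *
s=snap('wrist','w5'); t=snap('top','t5')
plan([])
E
```

```text
start [440.1 148.3 149. ] az 78.2 q [ 0.33  0.16 -0.26  1.15 -0.    0.53] t 14.6 w 42.8 F [-1.  -0.2 -0.2]
```

View pics/w5.png

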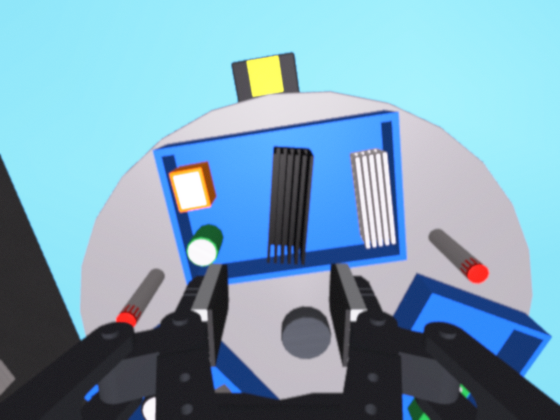

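```bash
python3 - <<'E'
from meas import *
for n in ('w5','t5'):
    s=dict(np.load('pics/%s.npz'%n)); P=cloud(s); V=s['color'].max(2)
    m=(V<75)&(np.abs(P[...,0]-443)<55)&(np.abs(P[...,1]-150)<45)&(P[...,2]>62)&(P[...,2]<80)
    b=max(blobs(s,m,20),key=lambda b:b[1])[2]
    if n=='w5':
        print('zs',np.percentile(P[b][:,2],[5,50,95]))
    uv=np.argwhere(b)[:,::-1]; W=np.array([ray(s,u,v,71)[:2] for u,v in uv]); print(n,b.sum(),cv2.minAreaRect(W.astype(np.float32)),W.mean(0))
E
```

```text
zs [64.16013586 70.67948923 71.8475628 ]
w5 435 ((445.0696105957031, 161.30062866210938), (3.0570850372314453, 80.63959503173828), 74.70999145507812) [443.81718893 161.62607293]Traceback (most recent call last):
  File "<stdin>", line 5, in <module>
ValueError: max() iterable argument is empty
```

```bash
python3 - <<'E'
from meas import *
for n,zl in (('w5',67),('t5',50)):
    s=dict(np.load('pics/%s.npz'%n)); P=cloud(s); V=s['color'].max(2)
    m=(V<(90 if n=='w5' else 80))&(np.abs(P[...,0]-443)<50)&(np.abs(P[...,1]-150)<40)&(P[...,2]>zl)&(P[...,2]<82)
    m=cv2.morphologyEx(m.astype(np.uint8),cv2.MORPH_CLOSE,np.ones((9,9) if n=='w5' else (3,3)))
    b=max(blobs(s,m,10),key=lambda b:b[1])[2]
    W=np.array([ray(s,u,v,71)[:2] for v,u in np.argwhere(b)]); r=cv2.minAreaRect(W.astype(np.float32)); print(n,b.sum(),r,W.mean(0))
    x=W-W.mean(0); w,E=np.linalg.eigh(x.T@x/len(x)); print('len az',np.degrees(np.arctan2(E[1,1],E[0,1])),np.sqrt(12*w))
E
```

```text
w5 3936 ((443.7152099609375, 154.4043731689453), (27.187801361083984, 80.51271057128906), 74.5244369506836) [441.82861008 154.86302443]
len az 165.69036203269374 [25.21521651 79.80091535]Traceback (most recent call last):
  File "<stdin>", line 6, in <module>
ValueError: max() iterable argument is empty
```

```bash
python3 - <<'E'
from plan import *
s=dict(np.load('pics/t3.npz')); print(ray(s,239.3,256.5,71))
plan([(443.7,154.4,110,74.7,.5,6),(443.7,154.4,90,74.7,.5,4)])
E
```

```text
[444.20390389 151.5905577   71.        ]
start [440.1 148.3 149. ] az 78.2 q [ 0.33  0.16 -0.26  1.15 -0.    0.53] t 14.6 w 42.8 F [-1.  -0.2 -0.2]
[[-0.0004,0.0011,0.0065,-0.001,-0,0.01,0.5],
[-0.0004,0.0011,0.0065,0,0,0.01,0.5],
[-0.0004,0.0011,0.0065,0,0,0.01,0.5],
[-0.0004,0.0011,0.0065,0,0,0.01,0.5],
[-0.0003,0.0011,0.0065,0,0,0.01,0.5],
[-0.0003,0.0011,0.0065,0,0,0.01,0.5],
[0,0,0.005,0,0,0,0.5],
[0,0,0.005,0,0,0,0.5],
[0,0,0.005,0,0,0,0.5],
[0,0,0.005,0,0,0,0.5]]
```

{"fn": "drive_tool", "kwargs": {"steps": [[[-0.0004, 0.001, 0.008, 0, 0, 0.01, 0.45], [-0.0004, 0.001, 0.01, 0, 0, 0.01, 0.45], [-0.0004, 0.001, 0.01, 0, 0, 0.01, 0.45], [-0.0004, 0.001, 0.01, 0, 0, 0.01, 0.45], [-0.0004, 0.001, 0.01, 0, 0, 0.01, 0.45], [-0.0004, 0.001, 0.01, 0, 0, 0.01, 0.45], [0, 0, 0.01, 0, 0, 0, 0.45], [0, 0, 0.01, 0, 0, 0, 0.45], [0, 0, 0.005, 0, 0, 0, 0.45], [0, 0, 0, 0, 0, 0, 0.45]]]}}

```text
time_s: 15.6
position: [442.8, 153.7, 57.0]
ee_rot: [-0.424, -3.11, 0.004]
force: [0.4, 0.0, 0.1]
width: 38.3
```

```bash
python3 - <<'E'
from plan import *
s=snap('wrist','w6'); c=snap('scene','s6')
plan([(443.7,153.8,12,74.7,.45,9)])
cv2.imwrite('pics/s6z.png',cv2.resize(c['color'][150:300,220:400,::-1],None,fx=4,fy=4,interpolation=cv2.INTER_CUBIC))
P=cloud(s); m=(s['z_map']>0)&(s['z_map']<190)
h=P[m]; print(np.percentile(h[:,2],[.2,1,3]))
E
```

```text
start [443.3 153.8  57.8] az 74.5 q [ 0.33  0.25 -0.4   0.92 -0.    0.61] t 15.7 w 38.3 F [-0.8  0.6  0.3]
[[-0.0001,0,0.0051,-0.002,-0.002,-0,0.45],
[-0,0,0.0051,0,0,-0,0.45],
[-0,0,0.0051,0,0,-0,0.45],
[-0,0,0.0051,0,0,-0,0.45],
[-0,0,0.0051,0,0,-0,0.45],
[-0,0,0.0051,0,0,-0,0.45],
[-0,0,0.0051,0,0,-0,0.45],
[-0,0,0.0051,0,0,-0,0.45],
[-0,0,0.0051,0,0,-0,0.45],
[0,0,0,0,0,0,0.45]]

[34.93654364 41.23397015 47.91850847]
```

View pics/w6.png

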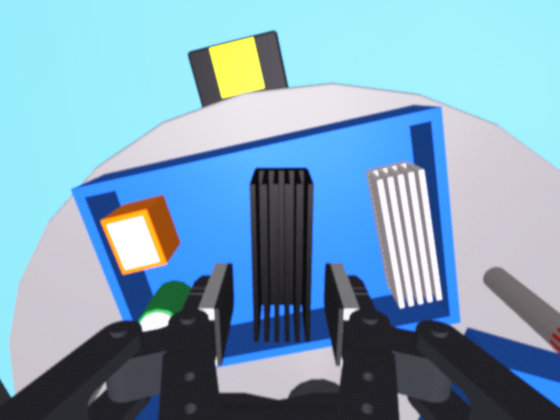

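View pics/s6z.png

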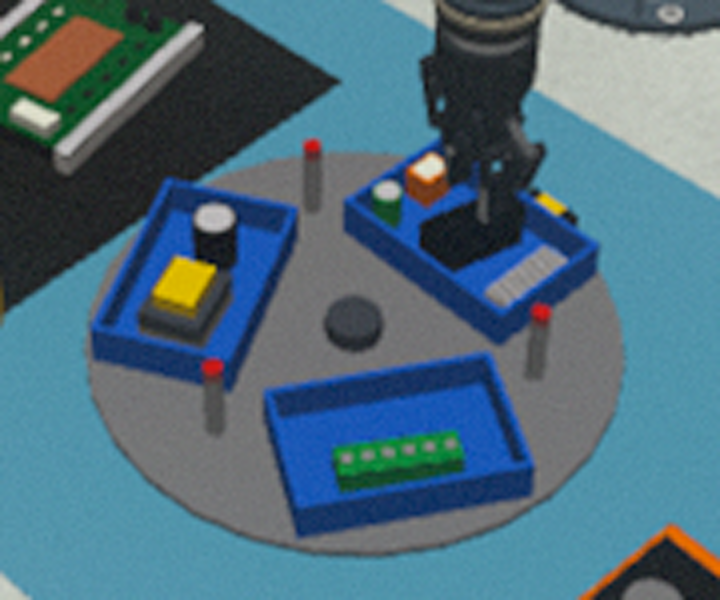

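```bash
python3 - <<'E'
from plan import *
s=dict(np.load('pics/w5.npz')); p=ray(s,202,251,63); print(p)
c=np.array([443.5,153.8,0]); R=Rt(74.7); d=R.T@(p-c); print('cap in tool frame',d, 'edge y',abs(d[1])-12)
P=cloud(dict(np.load('pics/w6.npz'))); 
for uv in ((220,275),(222,290),(335,275),(215,270),(338,290)): print(uv,P[uv[1],uv[0]].round(1))
E
```

```text
[463.90196301  83.98526909  63.        ]
cap in tool frame [-38.10109075 -61.95678841 -63.        ] edge y 49.95678841314844
(220, 275) [426.4 134.8 100.9]
(222, 290) [427.3 136.9 111.6]
(335, 275) [438.3 176.4 100.2]
(215, 270) [426.  132.1  96.1]
(338, 290) [438.2 175.9 111.4]
```

{"fn": "drive_tool", "kwargs": {"steps": [[[0, 0, 0.005, -0.002, -0.002, 0, 0.45], [0, 0, 0.006, 0, 0, 0, 0.45], [0, 0, 0.006, 0, 0, 0, 0.45], [0, 0, 0.006, 0, 0, 0, 0.45], [0, 0, 0.006, 0, 0, 0, 0.45], [0, 0, 0.006, 0, 0, 0, 0.45], [0, 0, 0.005, 0, 0, 0, 0.45], [0, 0, 0.004, 0, 0, 0, 0.45], [0, 0, 0.001, 0, 0, 0, 0.45], [0, 0, 0, 0, 0, 0, 0.45]]]}}

```text
time_s: 16.7
position: [444.1, 154.0, 9.6]
ee_rot: [0.425, 3.111, 0.001]
force: [-0.9, 0.6, 0.6]
width: 38.6
```

{"fn": "drive_tool", "kwargs": {"steps": [[[0, 0, 0, 0, 0, 0, 0.2], [0, 0, 0, 0, 0, 0, 0.2], [0, 0, 0, 0, 0, 0, 0.2], [0, 0, 0, 0, 0, 0, 0.2], [0, 0, 0, 0, 0, 0, 0.2], [0, 0, 0, 0, 0, 0, 0.2], [0, 0, 0, 0, 0, 0, 0.2], [0, 0, 0, 0, 0, 0, 0.2], [0, 0, 0, 0, 0, 0, 0.2], [0, 0, 0, 0, 0, 0, 0.2]]], "squeeze": 40}}

```text
time_s: 17.7
position: [444.3, 154.1, 10.1]
ee_rot: [0.424, 3.11, 0.001]
force: [-0.4, 0.7, -1.0]
width: 27.2
```

```bash
python3 - <<'E'
from plan import *
snap('wrist','w7'); plan([])
E
```

```text
start [444.3 154.1  10.1] az 74.5 q [ 0.33  0.3  -0.48  0.79 -0.    0.61] t 17.75 w 27.6 F [-0.4  0.4 -1.6]
```

View pics/w7.png

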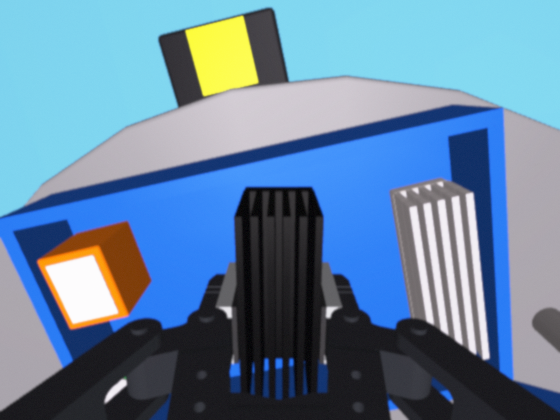

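Gripped at 27.4 mm with the sink centred between the pads at (280,290). Lifting now.

{"fn": "drive_tool", "kwargs": {"steps": [[[0, 0, -0.005, 0, 0, 0, 0.2], [0, 0, -0.01, 0, 0, 0, 0.2], [0, 0, -0.013, 0, 0, 0, 0.2], [0, 0, -0.014, 0, 0, 0, 0.2], [0, 0, -0.014, 0, 0, 0, 0.2], [0, 0, -0.014, 0, 0, 0, 0.2], [0, 0, -0.014, 0, 0, 0, 0.2], [0, 0, -0.014, 0, 0, 0, 0.2], [0, 0, -0.014, 0, 0, 0, 0.2], [0, 0, -0.01, 0, 0, 0, 0.2]]]}}

```text
time_s: 18.75
position: [443.3, 153.8, 142.8]
ee_rot: [0.424, 3.109, 0.002]
force: [0.6, 0.6, -1.0]
width: 27.3
```

```bash
python3 - <<'E'
from plan import *
c=snap('scene','s8')
cv2.imwrite('pics/s8z.png',cv2.resize(c['color'][120:300,220:400,::-1],None,fx=3.3,fy=3.3,interpolation=cv2.INTER_CUBIC))
s=dict(np.load('pics/t0.npz') if False else np.load('pics/t5.npz'))
h=cv2.cvtColor(s['color'],cv2.COLOR_RGB2HSV).astype(int); m=(h[...,0]>2)&(h[...,0]<16)&(h[...,1]>100)&(h[...,2]>70); m[:,:340]=0; m[:,410:]=0
W=np.array([ray(s,u,v,24)[:2] for v,u in np.argwhere(m)]); print(len(W),W.mean(0),cv2.minAreaRect(W.astype(np.float32)))
x=W-W.mean(0); w,E=np.linalg.eigh(x.T@x/len(x)); print('pad az',np.degrees(np.arctan2(E[1,1],E[0,1])),np.sqrt(12*w))
plan([(500,-258,130,102,.2,18)])
E
```

```text
518 [ 505.78089714 -261.17176077] ((505.7911682128906, -261.0043640136719), (101.00084686279297, 49.4860725402832), 10.988741874694824)
pad az -168.80976588535242 [ 49.48518674 101.08755948]
start [444.  154.1 144.1] az 74.5 q [ 0.33  0.17 -0.26  1.13 -0.    0.61] t 18.8 w 27.5 F [ 1.1 -0.5  0.7]
[[-0.0091,-0.0212,0.0008,0.003,0.006,-0.027,0.2],
[-0.0086,-0.0215,0.0008,0,0,-0.027,0.2],
[-0.008,-0.0217,0.0008,0,0,-0.027,0.2],
[-0.0074,-0.0219,0.0008,0,0,-0.027,0.2],
[-0.0068,-0.0221,0.0008,0,0,-0.027,0.2],
[-0.0062,-0.0222,0.0008,0,0,-0.027,0.2],
[-0.0056,-0.0224,0.0008,0,0,-0.027,0.2],
[-0.005,-0.0225,0.0008,0,0,-0.027,0.2],
[-0.0044,-0.0227,0.0008,0,0,-0.027,0.2],
[-0.0038,-0.0228,0.0008,0,0,-0.027,0.2]]

[[-0.0032,-0.0229,0.0008,0,0,-0.027,0.2],
[-0.0026,-0.023,0.0008,0,0,-0.027,0.2],
[-0.002,-0.023,0.0008,0,0,-0.027,0.2],
[-0.0014,-0.0231,0.0008,0,0,-0.027,0.2],
[-0.0007,-0.0231,0.0008,0,0,-0.027,0.2],
[-0.0001,-0.0231,0.0008,0,0,-0.027,0.2],
[0.0005,-0.0231,0.0008,0,0,-0.027,0.2],
[0.0011,-0.0231,0.0008,0,0,-0.027,0.2],
[0,0,0,0,0,0,0.2],
[0,0,0,0,0,0,0.2]]
```

View pics/s8z.png

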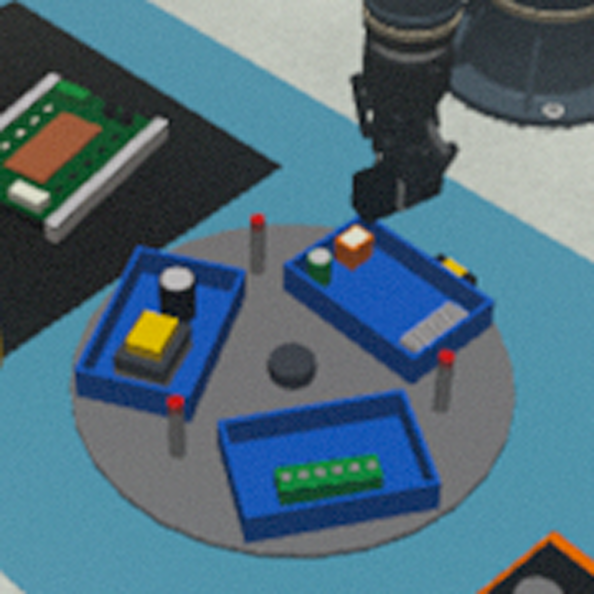

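The scene shows the sink held at (400,190), well above the pocket, with all other parts in place. Pad: (505.8,-261.1), azimuth 11.1°. Moving over it now.

{"fn": "drive_tool", "kwargs": {"steps": [[[-0.009, -0.015, 0.0008, 0.003, 0.006, -0.027, 0.2], [-0.0086, -0.0215, 0.0008, 0, 0, -0.027, 0.2], [-0.008, -0.0217, 0.0008, 0, 0, -0.027, 0.2], [-0.0074, -0.022, 0.0008, 0, 0, -0.027, 0.2], [-0.0068, -0.022, 0.0008, 0, 0, -0.027, 0.2], [-0.006, -0.022, 0.0008, 0, 0, -0.027, 0.2], [-0.0056, -0.0224, 0.0008, 0, 0, -0.027, 0.2], [-0.005, -0.0225, 0.0008, 0, 0, -0.027, 0.2], [-0.0044, -0.0227, 0.0008, 0, 0, -0.027, 0.2], [-0.004, -0.023, 0.0008, 0, 0, -0.027, 0.2]]]}}

```text
time_s: 19.8
position: [478.5, -74.2, 136.8]
ee_rot: [-0.023, 3.141, 0.003]
force: [0.6, -0.9, -0.8]
width: 27.3
```

{"fn": "drive_tool", "kwargs": {"steps": [[[-0.003, -0.023, 0.0008, 0, 0, -0.027, 0.2], [-0.0026, -0.023, 0.0008, 0, 0, -0.027, 0.2], [-0.002, -0.023, 0.0008, 0, 0, -0.027, 0.2], [-0.0014, -0.023, 0.0008, 0, 0, -0.027, 0.2], [-0.0007, -0.023, 0.0008, 0, 0, -0.027, 0.2], [0, -0.022, 0.0008, 0, 0, -0.027, 0.2], [0.0005, -0.018, 0.0008, 0, 0, -0.015, 0.2], [0, -0.01, 0, 0, 0, 0, 0.2], [0, 0, 0, 0, 0, 0, 0.2], [0, 0, 0, 0, 0, 0, 0.2]]]}}

```text
time_s: 20.8
position: [503.2, -246.4, 128.9]
ee_rot: [0.307, -3.124, -0.005]
force: [-0.5, 0.3, -0.8]
width: 27.4
```

```bash
python3 - <<'E'
from plan import *
s=snap('wrist','w9')
plan([(505.8,-261,70,101.1,.2,10)])
E
```

```text
start [ 503.2 -246.2  128.9] az 101.2 q [-0.46  0.34 -0.07  1.17  0.   -0.65] t 20.85 w 27.8 F [ 0.8  0.4 -1.5]
[[0,-0.0015,0.0059,0.004,-0.002,0,0.2],
[0,-0.0015,0.0059,0,0,0,0.2],
[0,-0.0015,0.0059,0,0,0,0.2],
[0,-0.0015,0.0059,0,0,0,0.2],
[0,-0.0015,0.0059,0,0,0,0.2],
[0,-0.0015,0.0059,0,0,0,0.2],
[0,-0.0015,0.0059,0,0,0,0.2],
[0,-0.0015,0.0059,0,0,0,0.2],
[0,-0.0015,0.0059,0,0,0,0.2],
[0,-0.0015,0.0059,0,0,0,0.2]]
```

View pics/w9.png

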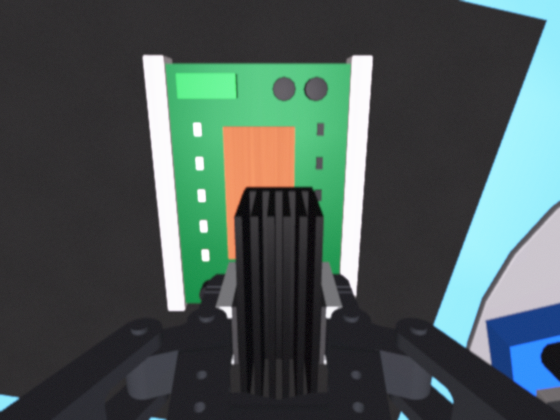

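```bash
python3 - <<'E'
from plan import *
s=dict(np.load('pics/w9.npz')); P=cloud(s)
a,b,c=[ray(s,*p,24) for p in ((223,127),(294.5,127),(228,260))]; print(a,b,c)
L=(c-a)/np.linalg.norm(c-a); mid=(a+b)/2; e=np.degrees(np.arctan2(-L[1],-L[0])); print('width',np.linalg.norm(a-b),'az',e, 'edge az',np.degrees(np.arctan2((a-b)[1],(a-b)[0]))-90)
az=np.radians(11.3); print('centre',mid-52*np.array([np.cos(az),np.sin(az),0]))
for u,v in ((197,129),(200,163),(320,129),(319,163),(202,196),(260,150),(210,150),(206,90),(284,88)): print(u,v,P[v,u].round(1))
# held sink top front corners
print(ray(s,244,188,170),ray(s,314,188,170))
E
```

```text
[ 458.90878202 -296.58431911   24.        ] [ 448.87522194 -245.8153903    24.        ] [ 562.30810223 -276.77329853   24.        ]
width 51.75090782242598 az -169.15373434669263 edge az -168.8205901017855
centre [ 402.90003974 -281.38905421   24.        ]
197 129 [ 464.1 -315.1   22.7]
200 163 [ 488.7 -309.8   21.7]
320 129 [ 446.8 -227.2   22.4]
319 163 [ 471.5 -222.    20.8]
202 196 [ 513.9 -304.9   21.5]
260 150 [ 470.1 -267.3   24. ]
210 150 [ 478.1 -304.2   19.1]
206 90 [ 435.8 -310.7   32.2]
284 88 [ 424.2 -258.8   34. ]
[ 462.49120852 -268.03225157  170.        ] [ 457.66902094 -243.55281184  170.        ]
```

```bash
python3 - <<'E'
from plan import *
s=dict(np.load('pics/w9.npz'))
q=(ray(s,246,188,190)+ray(s,314,188,190))/2; az=np.radians(11.2); print('sink centre est',q+40*np.array([np.cos(az),np.sin(az),0]))
plan([(505.3,-261,60,101.1,.2,7),(505.3,-261,30,101.1,.2,3)])
E
```

```text
sink centre est [ 494.39149778 -248.79891759  190.        ]
start [ 503.2 -246.2  128.9] az 101.2 q [-0.46  0.34 -0.07  1.17  0.   -0.65] t 20.85 w 27.8 F [ 0.8  0.4 -1.5]
[[0.0001,-0.0022,0.0098,0.004,-0.002,0,0.2],
[0.0001,-0.0021,0.0098,0,0,0,0.2],
[0.0001,-0.0021,0.0098,0,0,0,0.2],
[0.0001,-0.0021,0.0098,0,0,0,0.2],
[0.0001,-0.0021,0.0098,0,0,0,0.2],
[0.0001,-0.0021,0.0098,0,0,0,0.2],
[0.0001,-0.0021,0.0098,0,0,0,0.2],
[0,0,0.01,0,0,0,0.2],
[0,0,0.01,0,0,0,0.2],
[0,0,0.01,0,0,0,0.2]]
```

```bash
python3 - <<'E'
from plan import *
s=dict(np.load('pics/w9.npz')); P=cloud(s)
for v in range(184,400,8): print(v,P[v,280].round(1),P[v,252].round(1),s['color'][v,280])
s=dict(np.load('pics/w7.npz')); P=cloud(s)
print('w7')
for v in (186,188,190,194,198,204,210,220,240): print(v,P[v,280].round(1),P[v,252].round(1))
E
```

```text
184 [ 492.5 -247.8   23.7] [ 496.6 -268.7   23.7] [239 145 100]
192 [ 464.6 -254.4  157.7] [ 466.9 -265.2  157. ] [61 59 62]
200 [ 468.1 -253.7  156.4] [ 470.1 -264.6  157.2] [69 67 69]
208 [ 471.1 -253.1  157.4] [ 465.5 -263.8  182. ] [66 63 65]
216 [ 474.5 -252.5  157. ] [ 465.7 -263.3  189.6] [65 64 66]
224 [ 477.7 -251.8  157.5] [ 468.2 -262.8  189.8] [63 61 64]
232 [ 481.1 -251.1  157.4] [ 470.6 -262.4  190.2] [58 57 60]
240 [ 484.3 -250.5  158. ] [ 473.  -261.9  190.8] [59 56 58]
248 [ 488.3 -249.7  156.7] [ 475.5 -261.5  191.2] [58 56 59]
256 [ 491.7 -249.   157.1] [ 478.8 -261.   190. ] [55 52 56]
264 [ 495.4 -248.3  156.7] [ 481.4 -260.5  190.2] [55 53 56]
272 [ 499.1 -247.6  156.7] [ 484.5 -260.   189.7] [49 47 50]
280 [ 502.6 -246.9  156.9] [ 487.  -259.5  190.2] [48 46 47]
288 [ 505.8 -246.2  157.9] [ 490. -259.  190.] [47 44 48]
296 [ 510.6 -245.3  156.1] [ 493.1 -258.5  189.8] [43 42 44]
304 [ 513.6 -244.7  157.6] [ 495.5 -258.   190.7] [43 41 45]
312 [ 517.4 -243.9  157.7] [ 519.8 -255.9  157.6] [39 39 41]
320 [ 522.2 -243.   156.5] [ 523.1 -255.2  158.7] [40 39 40]
32
[... 269 characters left out ...]
[ 539.3 -252.   164. ] [45 43 45]
368 [ 676.6 -211.     1.3] [ 542.1 -251.4  165.5] [47 45 47]
376 [ 684.5 -209.4    2.9] [ 6.920e+02 -2.358e+02  2.000e-01] [50 46 49]
384 [ 695.3 -207.2    1.2] [ 699.3 -234.4    2.7] [47 45 46]
392 [ 7.055e+02 -2.052e+02  6.000e-01] [ 709.2 -232.7    2.2] [48 47 49]
w7
186 [405.5 164.8  33.5] [402.6 153.8  32.6]
188 [405.5 164.8  36.7] [402.5 154.1  36.7]
190 [406.  164.6  37.6] [403.1 154.   37.6]
194 [407.2 164.3  39.2] [404.6 153.5  37.7]
198 [408.8 163.8  39. ] [406.3 152.9  37.1]
204 [411.  163.2  39.7] [408.  152.6  39.7]
210 [413.7 162.4  38.4] [403.1 155.9  65.2]
220 [418.1 161.2  37.6] [404.1 156.1  72.4]
240 [426.3 159.   38.1] [410.7 154.   71.6]
```

The held sink's front end casts to x≈464 and its top to z≈190. That puts its centre at the TCP with the underside 21 mm above it, so no slip. Lowering now.

{"fn": "drive_tool", "kwargs": {"steps": [[[0, -0.002, 0.009, 0.004, -0.002, 0, 0.2], [0, -0.002, 0.01, 0, 0, 0, 0.2], [0, -0.002, 0.01, 0, 0, 0, 0.2], [0, -0.002, 0.01, 0, 0, 0, 0.2], [0, -0.002, 0.01, 0, 0, 0, 0.2], [0, -0.002, 0.01, 0, 0, 0, 0.2], [0, -0.002, 0.01, 0, 0, 0, 0.2], [0, 0, 0.01, 0, 0, 0, 0.2], [0, 0, 0.009, 0, 0, 0, 0.2], [0, 0, 0.005, 0, 0, 0, 0.2]]]}}

```text
time_s: 21.85
position: [505.6, -258.4, 27.3]
ee_rot: [0.311, -3.125, -0.001]
force: [-0.1, 0.8, -1.9]
width: 27.3
```

```bash
python3 - <<'E'
from plan import *
plan([(505.3,-261,4,101.1,.2,8)])
E
```

```text
start [ 505.6 -258.4   27.3] az 101.4 q [-0.47  0.42 -0.22  0.93 -0.   -0.67] t 21.85 w 27.3 F [-0.1  0.8 -1.9]
[[0.0001,-0.0003,0.0029,0,-0.001,0.001,0.2],
[0.0001,-0.0003,0.0029,0,0,0.001,0.2],
[0.0001,-0.0003,0.0029,0,0,0.001,0.2],
[0.0001,-0.0003,0.0029,0,0,0.001,0.2],
[0.0001,-0.0003,0.0029,0,0,0.001,0.2],
[0.0001,-0.0003,0.0029,0,0,0.001,0.2],
[0.0001,-0.0003,0.0029,0,0,0.001,0.2],
[0.0001,-0.0003,0.0029,0,0,0.001,0.2],
[0,0,0,0,0,0,0.2],
[0,0,0,0,0,0,0.2]]
```

{"fn": "drive_tool", "kwargs": {"steps": [[[0, -0.0004, 0.002, 0, 0, 0, 0.2], [0, -0.0004, 0.003, 0, 0, 0, 0.2], [0, -0.0004, 0.003, 0, 0, 0, 0.2], [0, -0.0004, 0.003, 0, 0, 0, 0.2], [0, -0.0004, 0.003, 0, 0, 0, 0.2], [0, -0.0004, 0.002, 0, 0, 0, 0.2], [0, 0, 0.0015, 0, 0, 0, 0.2], [0, 0, 0.001, 0, 0, 0, 0.2], [0, 0, 0, 0, 0, 0, 0.2], [0, 0, 0, 0, 0, 0, 0.2]]]}}

```text
time_s: 22.85
position: [506.7, -261.1, 7.7]
ee_rot: [-0.311, 3.126, -0.0]
force: [0.1, -0.6, -1.9]
width: 27.9
```

Underside about 4–5 mm above the pad, so I'll lower gently until there is contact.

{"fn": "drive_tool", "kwargs": {"steps": [[[0, 0, 0.001, 0, 0, 0, 0.2], [0, 0, 0.001, 0, 0, 0, 0.2], [0, 0, 0.001, 0, 0, 0, 0.2], [0, 0, 0.001, 0, 0, 0, 0.2], [0, 0, 0.0005, 0, 0, 0, 0.2], [0, 0, 0.0005, 0, 0, 0, 0.2], [0, 0, 0, 0, 0, 0, 0.2], [0, 0, 0, 0, 0, 0, 0.2], [0, 0, 0, 0, 0, 0, 0.2], [0, 0, 0, 0, 0, 0, 0.2]]]}}

```text
time_s: 23.85
position: [506.9, -261.3, 2.8]
ee_rot: [-0.311, 3.125, -0.001]
force: [-0.5, -0.4, 0.1]
width: 27.3
```

```bash
python3 - <<'E'
from plan import *
s=snap('wrist','w10'); plan([])
P=cloud(s)
for v in (170,190,195,200,215,230,250): print(v,P[v,252].round(1),P[v,280].round(1))
E
```

```text
start [ 506.9 -261.3    2.8] az 101.4 q [-0.48  0.45 -0.24  0.87 -0.   -0.67] t 23.9 w 27.4 F [-0.6  0.1 -1.1]
170 [ 463.2 -281.8   24.9] [ 461.1 -270.7   23.8]
190 [ 469.6 -280.2   31.3] [ 467.7 -269.4   30.5]
195 [ 471.7 -279.9   31.1] [ 469.5 -269.    31. ]
200 [ 474.2 -279.5   29.3] [ 471.5 -268.6   31. ]
215 [ 469.  -278.1   63.2] [ 477.8 -267.4   30.6]
230 [ 473.9 -277.2   63.1] [ 483.9 -266.1   31.2]
250 [ 480.5 -276.    63.4] [ 493.1 -264.3   29.9]
```

View pics/w10.png

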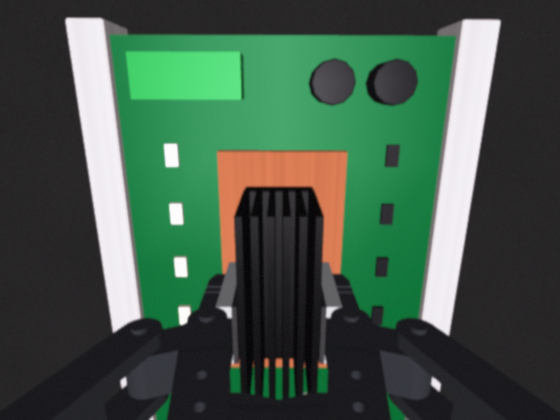

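The sink's top is at z≈63–64, so its base is at pad level. It sits centred on the pad (235–322 against 218–347), and its weight is off the wrist. Releasing.

{"fn": "drive_tool", "kwargs": {"steps": [[[0, 0, 0.0005, 0, 0, 0, 0.2], [0, 0, 0, 0, 0, 0, 0.2], [0, 0, 0, 0, 0, 0, 0.4], [0, 0, 0, 0, 0, 0, 0.48], [0, 0, 0, 0, 0, 0, 0.48], [0, 0, 0, 0, 0, 0, 0.48], [0, 0, 0, 0, 0, 0, 0.48], [0, 0, 0, 0, 0, 0, 0.48], [0, 0, 0, 0, 0, 0, 0.48], [0, 0, 0, 0, 0, 0, 0.48]]]}}

```text
time_s: 24.9
position: [507.3, -261.5, 2.9]
ee_rot: [-0.311, 3.124, -0.002]
force: [0.5, 0.4, -0.4]
width: 40.8
```

{"fn": "drive_tool", "kwargs": {"steps": [[[0, 0, -0.004, 0, 0, 0, 0.48], [0, 0, -0.008, 0, 0, 0, 0.48], [0, 0, -0.012, 0, 0, 0, 0.48], [0, 0, -0.015, 0, 0, 0, 0.48], [0, 0, -0.018, 0, 0, 0, 0.48], [0, 0, -0.018, 0, 0, 0, 0.48], [0, 0, -0.018, 0, 0, 0, 0.48], [0, 0, -0.018, 0, 0, 0, 0.48], [0, 0, -0.018, 0, 0, 0, 0.48], [0, 0, -0.01, 0, 0, 0, 0.48]]]}}

```text
time_s: 25.9
position: [506.8, -261.2, 154.7]
ee_rot: [-0.311, 3.122, -0.005]
force: [-0.1, 0.5, 0.7]
width: 41.0
```

```bash
python3 - <<'E'
from meas import *
s=snap('wrist','w11'); t=snap('top','t11'); P=cloud(s); V=s['color'].max(2)
m=(V<110)&(np.abs(P[...,0]-506)<60)&(np.abs(P[...,1]+261)<35)&(P[...,2]>58)&(P[...,2]<70)
m=cv2.morphologyEx(m.astype(np.uint8),cv2.MORPH_CLOSE,np.ones((9,9)))
b=max(blobs(s,m,10),key=lambda b:b[1])[2]
W=np.array([ray(s,u,v,64)[:2] for v,u in np.argwhere(b)]); r=cv2.minAreaRect(W.astype(np.float32)); print(r, np.median(P[b][:,2]))
d=np.array(r[0])-[505.4,-261.1]; a=np.radians(11.1); print('in pad',d@[np.cos(a),np.sin(a)],d@[-np.sin(a),np.cos(a)])
print(robot.read_state()['position'],robot.read_state()['width'])
cv2.imwrite('pics/t11z.png',cv2.resize(t['color'][130:310,110:480,::-1],None,fx=2.1,fy=2.1))
E
```

```text
((506.1419372558594, -261.6340026855469), (80.56600189208984, 27.321487426757812), 10.53808307647705) 62.171514189006984
in pad 0.6252503391657687 -0.6668521374161704
[ 507.19114706 -261.38325507  154.39802577] 40.977767486465865
```

View pics/w11.png

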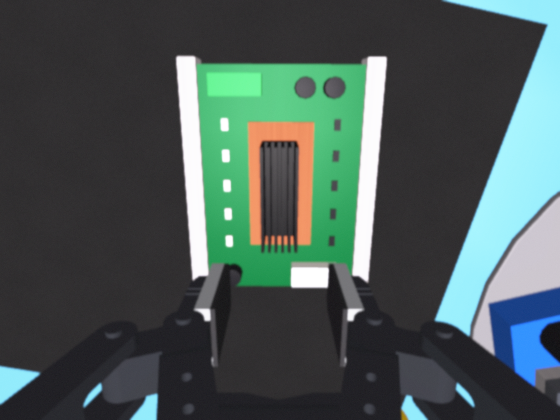

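View pics/t11z.png

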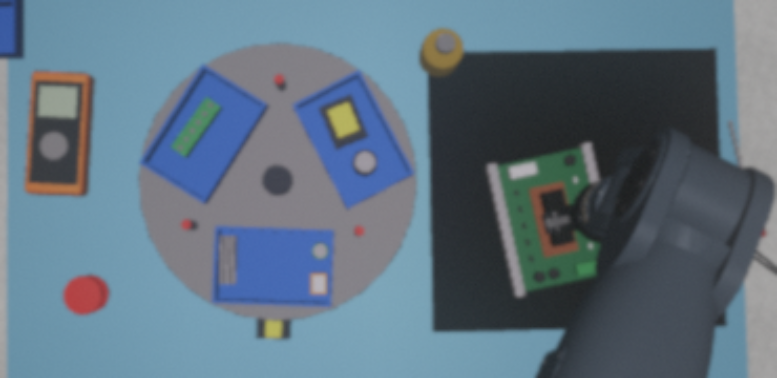

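The wrist view shows the sink flat at the middle of the pad, at (280,195): offset 0.6 and -0.7 mm, yaw error about 0.6°. The top view shows every other part in its pocket and the spool, multimeter and dispenser in place. Handing in.

```bash
python3 -c "
from bench import robot
print(robot.hand_in())"
```

```text
the job is handed in; nothing more can be done
None
```

I turned the carousel about 75° by one post, lifted the black heat sink out at the mark, lowered it in the grip onto the copper pad, let go and backed off. The job is handed in, at about 26 s of the 64 s; no verdict was reported.

**Last checks**
- **Pocket at the mark:** it read 177.1° against 177.3° for the mark.
- **Heat sink on the pad:** it is 0.6 mm and −0.7 mm off the pad's centre, with its length within about 1° of the pad's. It measured 80.6 × 27.3 mm from above. Its top read 62–63 mm where 64 mm was expected, within the camera's error, and it lies flat.
- **Other parts:** the top view shows all of them still in their pockets. The spool, multimeter and dispenser look unmoved. The screwdriver was mostly hidden by the arm in that view, but the arm never went near it.
- **Gripper:** open at 41 mm and clear of everything.

**What disagreed:** the wrist and scene cameras both put the real fingertips about 25 mm above the reported TCP when shut, and about 32 mm above it when half open. Because of this the first pinch closed just above the post; nothing moved, and I went about 28 mm lower and regripped. All later heights allowed for the offset.

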